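# Pack the blood-sugar test station for transport

### The arm

A 7-joint arm with a two-finger parallel gripper is mounted at the origin on the work surface. World frame = base frame: x ahead of the robot, y to its left, z up, the work surface at z = 0. Lengths are in m, angles in rad, forces in N, time in s.
With the tool pointing down it reaches from about 0.4 to 0.85 m from the base axis. Payload 10.4 kg.
Tool frame: the origin (TCP) lies at the very end of the fingers, on their centre line; the grasp point (between the pads) lies 19 mm behind it (r.grip_depth is the distance from the TCP to the grasp point, in m); z points along the fingers, x is the direction in which the jaws open and shut, and the axes are right-handed (so a half turn about z gives the same grasp; the last joint's range is limited). The gripper opens to 87 mm and grips with 3 to 60 N. Pads are 19 mm wide; open, the fingers measure 117 mm over their backs; the gripper's body (75 mm by 190 mm) begins 51 mm behind the grasp point.
Start: joints at [-1.256, 0.332, -0.065, 1.46, 0.022, 1.35, -0.088], TCP at [0.207, 0.59, 0.223] pointing down, gripper open.
Joint ranges: [-2.6, 2.6], [-0.5, 2.12], [-1.47, 1.34], [0.16, 2.42], [-1.27, 4.41], [0.06, 2.06], [-2.6, 2.6]. Speed limits (rad/s): [2.22, 2.22, 2.79, 2.79, 3.14, 3.14, 3.14].

### API

Orientations are given as a rotation vector (axis times angle).
In Python, from bench import sensors, viewer, r, find_in, outline_of, mark_of gives the robot as it stands.
- The arm moves only by the tool jog_arm, never from a script. Its argument "targets" is a list of rows, each a list of 7 numbers: the turn, a rotation vector about the tool's x, y, z as a fraction of full scale, then the shift along the tool's x, y, z as a fraction of full scale, then the opening, from 0 (shut) to 1 (fully open). A call has 1 to 8 rows; each row shifts and turns the pose as measured when the row begins, along the tool's axes as they then stand; what a row does not reach is not made up. Full scale, the value 1, is 0.3 m for a shift and pi rad for a turn. A row lasts 1/10 s, in which the tool goes at most 50 mm and 8.59 degrees, less where a joint would pass 70% of its speed; a pose out of reach is approached as far as the arm can. A call with a number of a shift or a turn outside -1 to 1 is refused whole. A call with a gripper value outside its range is refused whole. The fingers move at their own pace and stop on an object; "force" is the grip in N (left out, the last holds). Time passes only in rows, so rows that do not move let the fingers close. It gives the time, the measured TCP pose, the force and the opening at its end, in the units of the state.
- sensors.sense(): the state, without advancing time (a new reading comes with each control period).
- viewer.capture(name): name is "scene" or "top" or "wrist"; returns (picture, depth): 400x640x3 uint8, red, green, blue; 400x640 float32, m along the optical axis (not along the pixel's ray), 0 where there is no reading.
- viewer.camera_model(name): a dict with "camera_matrix" (3x3 intrinsics, pixels), "R" (3x3) and "t" (3): a world point X has camera coordinates R X + t. Camera axes: x right, y down, z forward; pixel columns grow to the right and rows downward; lengths in m; the calibration is good to about 2 mm. A picture is of the moment at which its call begins: read the wrist's pose just before it. camera_model takes no time and is no camera call; for the wrist camera it gives the pose at the moment of the call.
- r.hand_in(): hands the job in, once; it reports no verdict.
Trained networks look in the newest picture that a camera, given by its name, has taken for a name from the list of things; names that differ only in an ending like _2 or _b are one class to them, and where a whole thing is asked for, a point or a joint stands for the part that bears it (a point fixed in the world has none). Each returns a list of dicts, best first, with "score" (0 to 1); they miss things now and then, are a little off and sometimes report something else, mostly with a low value. They report only what shows in the picture. A call takes as long as a camera call.
- find_in(camera, query): "box" ([left, top, right, bottom] in pixels, round what is visible of it).
- outline_of(camera, query): "pixels" (400x640 bool, what is visible of it) and "box" ([left, top, right, bottom] in pixels, round what is visible of it).
- mark_of(camera, query): "location" ([row, column] in pixels: a listed point, or the origin of a listed thing).
The state is a dict: "time": time; "q": joint angles; "dq": joint speeds; "joint_torque": joint torques, N m; "ee_pos": TCP position; "tool_rot": TCP orientation; "wrist_force": force on the tool from outside, world axes, zero at the start; "moment": the same for the moment, N m; "width": finger opening in m.
Only numpy, scipy, OpenCV 4.12 (cv2) and the standard library are available. Lean on these libraries where they do the work, as an engineer would, in place of code of your own. Each camera call takes 0.05 s, during which the arm holds its last target.

### The job

Pack up the test station: slide the dock's orange transport lock fully open, lay each glucose meter that is there screen up and lengthwise on its own narrow blue sloped rest (either end up, centred, down by the lip and let go), and only when all of them lie there slide the lock fully home again so that its tongues hold them. Stand every lancet tub upright in the crate, one to a cell, at any time. Leave the sanitiser, the highlighter and the glove box where they are.

Things in the scene. Friction and masses are not known exactly. Their poses are not given: they have to be found in the camera images.
- dock: White travel dock, base plate 125 (x) x 335 (y) x 12 mm, fixed to the desk. Origin: centre of its underside; its -x side faces the robot, z up. Three narrow blue sloped rests stand on it at dock y = -50, +40 and +130 mm.
- bay1: Blue sloped rest 1 at dock y -50 mm: plate 34 mm wide (y), 6 thick, tilted 20 deg, low end to dock -x; open air at both sides. Origin on its upper face 55 mm above the desk, where the centre of a meter's underside belongs. x up the slope, y across, z out of the face. Plate from x -50 to +40 mm; stop lip 10 mm high at the low end, inner face x = -49 mm.
- bay2: Blue sloped rest 2 at dock y 40 mm: plate 34 mm wide (y), 6 thick, tilted 20 deg, low end to dock -x; open air at both sides. Origin on its upper face 55 mm above the desk, where the centre of a meter's underside belongs. x up the slope, y across, z out of the face. Plate from x -50 to +40 mm; stop lip 10 mm high at the low end, inner face x = -49 mm.
- bay3: Blue sloped rest 3 at dock y 130 mm: plate 34 mm wide (y), 6 thick, tilted 20 deg, low end to dock -x; open air at both sides. Origin on its upper face 55 mm above the desk, where the centre of a meter's underside belongs. x up the slope, y across, z out of the face. Plate from x -50 to +40 mm; stop lip 10 mm high at the low end, inner face x = -49 mm.
- lock (a joint): Orange transport lock: a grip and 3 tongues on one slide. 0 = home, tongues over the rests' upper ends; 0.045 m = fully open, tongues midway beside the rests. Grows as it slides to dock -y; friction 2 N, stays where left. Tongue: 14 mm wide, at bay x 29 to 62 mm, underside 22.5 and top 27.5 mm above the rest's face; the bar behind them tops out 104 mm above the desk.
- lock_grip (a point): Point in the lock's upright orange grip, 80 mm above the desk, 15 mm below its top. The grip is a fin 14 mm thick along dock x and 24 mm long along dock y, standing free from 27 to 95 mm height; grasp it from above with the fingers closing along dock x, or push it. Axes as the dock's. At lock value 0 it is at dock x = 0, y = -105 mm.
- meter1: White glucose meter, 90 (x) x 50 (y) x 18 (z) mm, 80 g, with a dark screen on its top and a blue button. Origin at the centre of its underside, x along its length, z out of the screen. Starts flat on the desk with its screen up. May be absent.
- meter2: White glucose meter, 90 (x) x 50 (y) x 18 (z) mm, 80 g, with a dark screen on its top and a blue button. Origin at the centre of its underside, x along its length, z out of the screen. Starts flat on the desk with its screen up. May be absent.
- meter3: White glucose meter, 90 (x) x 50 (y) x 18 (z) mm, 80 g, with a dark screen on its top and a blue button. Origin at the centre of its underside, x along its length, z out of the screen. Starts flat on the desk with its screen up. May be absent.
- tub1: Lancet tub: squat white round jar, 44 mm diameter, 34 mm tall, straight-sided with a blue lid, 60 g, bottom-heavy. Origin at the centre of its underside, z towards the lid. Starts upright. May be absent.
- tub2: Lancet tub: squat white round jar, 44 mm diameter, 34 mm tall, straight-sided with a blue lid, 60 g, bottom-heavy. Origin at the centre of its underside, z towards the lid. Starts upright. May be absent.
- tub3: Lancet tub: squat white round jar, 44 mm diameter, 34 mm tall, straight-sided with a blue lid, 60 g, bottom-heavy. Origin at the centre of its underside, z towards the lid. Starts upright. May be absent.
- tub4: Lancet tub: squat white round jar, 44 mm diameter, 34 mm tall, straight-sided with a blue lid, 60 g, bottom-heavy. Origin at the centre of its underside, z towards the lid. Starts upright. May be absent.
- crate: Grey open crate fixed to the desk, 132 x 132 x 24 mm, divided into 2 x 2 square cells of 54 mm by walls 8 mm thick; all walls reach 24 mm above the desk, the cell floors 8 mm. Origin at the centre of its underside; cell centres at x = +-31, y = +-31 mm.
- sanitiser: Bystander: sanitiser bottle 56 mm across, 150 mm tall, beyond the work. Origin under its centre.
- highlighter: Bystander: green highlighter 24 x 105 x 16 mm lying on the desk. Origin under its centre.
- glovebox: Bystander: glove box 80 x 180 x 70 mm beyond the dock. Origin under its centre.

How it is judged:
By the outcome, as a careful person would: the job done as asked, in the order asked, and still so for the second after the job is handed in, with the robot touching nothing.
Of meter1, meter2, meter3 only 2 to 3 are there at a start; the rules pass over those that are not, and their reading is None.
Of tub1, tub2, tub3, tub4 only 2 to 4 are there at a start; the rules pass over those that are not, and their reading is None.
At some moment in a run one of tub1, tub2, tub3, tub4 may be knocked a few centimetres aside while the robot is not near it.
It also fails if it takes over 210 s, if anything falls off the work surface, if the arm or the gripper's body presses on something with over 40 N, if the wrist force passes 120 N, or if a joint passes its speed limit or range.

## Working session

There is one attempt and no reset: what is moved stays moved. The work goes in short steps, Python scripts to look and compute and a tool call to move; the robot and the scene stay as the last step left them, time stands still between calls to the robot, and variables do not carry over. Pictures are saved under pics/ and viewed, and the job is handed in when it is done.

Besides the shell and the picture viewer there is one more tool, called after "Request:" by a JSON object that holds its "api" and its "payload", one argument or row to a line. jog_arm: Moves the arm, as the interface text tells. Its arguments: {"type":"object","properties":{"targets":{"type":"array"},"force":{"type":"number"}},"required":["targets"]}

```bash
ls; mkdir -p pics
cat > h.py <<'E'
from bench import sensors, viewer, r, find_in, outline_of, mark_of
import numpy as np, cv2
from scipy.spatial.transform import Rotation as Ro
def snap(cam,fn):
    p,d=viewer.capture(cam); cv2.imwrite('pics/'+fn,p[:,:,::-1]); return p,d
def pix2w(cam,rc,z=None,depth=None):
    m=viewer.camera_model(cam);K=np.array(m['camera_matrix']);R=np.array(m['R']);t=np.array(m['t'])
    ray=np.linalg.inv(K)@np.array([rc[1],rc[0],1.0])
    C=-R.T@t; d=R.T@ray
    if z is not None: s=(z-C[2])/d[2]
    else: s=depth
    return C+s*d
def w2pix(cam,X):
    m=viewer.camera_model(cam);p=np.array(m['camera_matrix'])@(np.array(m['R'])@np.array(X)+np.array(m['t']));return p[:2]/p[2]
def cloud(cam,D):
    m=viewer.camera_model(cam);K=np.array(m['camera_matrix']);R=np.array(m['R']);t=np.array(m['t'])
    v,u=np.mgrid[0:400,0:640]
    P=np.stack([(u-K[0,2])/K[0,0]*D,(v-K[1,2])/K[1,1]*D,D],-1)
    return (P-t)@R
E
python3 - <<'E'
from h import *
s=sensors.sense();print(s)
p,d=snap('top','top0.png');np.save('top0.npy',d)
p2,d2=snap('scene','scene0.png')
for c in('top','scene'):
    m=viewer.camera_model(c);print(c,m)
E
```

```text
pics
{'time': 0.0, 'q': array([-1.25558485,  0.3328775 , -0.06470346,  1.46094608,  0.0215829 ,
        1.34992359, -0.08848828]), 'dq': array([-0.00013876,  0.0015196 ,  0.0035682 , -0.00021123,  0.00093622,
        0.0003061 ,  0.00051576]), 'joint_torque': array([-1.39863372e-03, -6.23261046e+01,  2.43294012e-02, -3.89906466e+01,
       -6.11974834e-02,  3.98310309e-02,  1.01811256e-04]), 'ee_pos': array([0.20700601, 0.58929962, 0.22174817]), 'tool_rot': array([ 2.56250945e+00,  1.81592545e+00, -1.82273643e-03]), 'wrist_force': array([-1.10689629, -0.0139652 , -0.17647823]), 'moment': array([ 0.03974467, -0.01871264, -0.05873551]), 'width': 0.0870942308061526}
top {'camera_matrix': array([[386.68938673,   0.        , 311.64197147],
       [  0.        , 386.68938673, 202.51655405],
       [  0.        ,   0.        ,   1.        ]]), 'R': array([[-0.06217387, -0.99804957, -0.00560975],
       [-0.97441737,  0.06191605, -0.21604905],
       [ 0.21597499, -0.00796637, -0.9763664 ]]), 't': array([0.04193825, 0.60948913, 0.77506766])}
scene {'camera_matrix': array([[385.75396487,   0.        , 326.28900909],
       [  0.        , 385.75396487, 200.78812826],
       [  0.        ,   0.        ,   1.        ]]), 'R': array([[-0.86347333,  0.50426149,  0.01158231],
       [ 0.37701345,  0.66049386, -0.64931404],
       [-0.33507412, -0.55629867, -0.76043219]]), 't': array([ 0.52247413, -0.19313146,  1.22943894])}
```

View pics/top0.png

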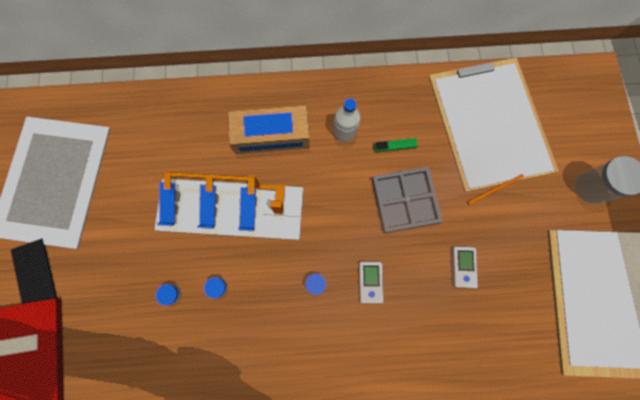

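View pics/scene0.png

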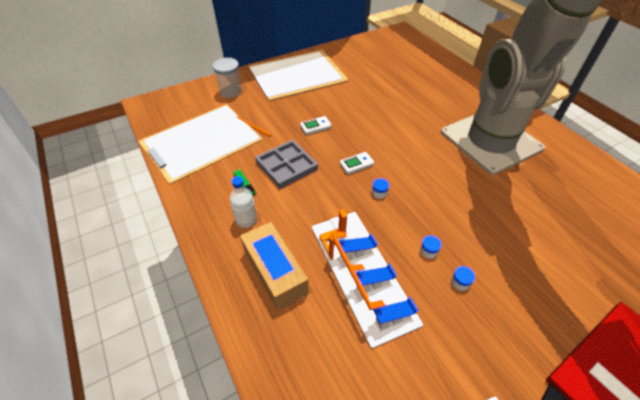

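The top view shows the dock at about (165-300, 180-235) with the lock home and its grip at (278,200). There are two meters at (371,283) and (465,267), three tubs at (167,294), (215,288) and (316,284), and the crate at (407,200). Next I'll measure them.

Run:
```python
from h import *
p,d=snap('top','top1.png')
P=cloud('top',d)
for q in ['dock','bay1','meter1','tub1','crate','lock_grip','highlighter','sanitiser','glovebox']:
    for o in outline_of('top',q):
        m=o['pixels']; pts=P[m&(d>0)]
        print(q,round(o['score'],2),np.round(o['box']),'med',np.round(np.median(pts,0),3),'zmax',round(np.percentile(pts[:,2],98),3),'n',len(pts))
        if q in('meter1','crate','dock'):
            zr={'meter1':.018,'crate':.024,'dock':.012}[q]
            c,_=cv2.findContours(m.astype(np.uint8),0,1);c=max(c,key=cv2.contourArea).reshape(-1,2)
            W=np.array([pix2w('top',(a[1],a[0]),z=zr)[:2] for a in c],np.float32)
            rc=cv2.minAreaRect(W*1000);print('   rect',np.round(rc[0],1),np.round(rc[1],1),round(rc[2],1))
        if q=='tub1':
            t=pts[pts[:,2]>.025];print('   lid centre',np.round(t.mean(0),4),np.round(t.max(0)-t.min(0),3))
    if q!='tub1' or 1:
        for o in mark_of('top',q): print('   mark',round(o['score'],2),np.round(o['location'],1),np.round(pix2w('top',o['location'],z=0.08 if q=='lock_grip' else .055 if q=='bay1' else 0),4))
print(sensors.sense()['time'])
```

```text
dock 0.94 [153. 174. 301. 238.] med [0.62  0.196 0.014] zmax 0.102 n 7960
   rect [632.3 195.9] [338.3 145.5] 82.7
   mark 0.81 [209.2 228.5] [0.622  0.1988 0.    ]
bay1 0.69 [196. 185. 215. 227.] med [0.615 0.237 0.051] zmax 0.067 n 604
bay1 0.66 [236. 190. 254. 233.] med [0.606 0.149 0.052] zmax 0.068 n 613
bay1 0.59 [157. 182. 173. 227.] med [0.628 0.325 0.051] zmax 0.067 n 623
bay1 0.51 [159. 284. 184. 303.] med [0.436 0.326 0.034] zmax 0.038 n 416
bay1 0.16 [375. 136. 419. 151.] med [ 0.75  -0.208  0.016] zmax 0.02 n 447
   mark 0.97 [203.6 245.5] [0.6203 0.1495 0.055 ]
   mark 0.69 [201.4 207. ] [0.6307 0.2344 0.055 ]
   mark 0.59 [199.2 166.5] [0.6414 0.3242 0.055 ]
meter1 0.68 [455. 250. 477. 288.] med [ 0.455 -0.325  0.019] zmax 0.022 n 941
   rect [ 454.6 -325.5] [53.1 88.3] 85.0
meter1 0.63 [357. 263. 385. 307.] med [ 0.435 -0.115  0.019] zmax 0.022 n 979
   rect [ 434.8 -115.4] [51.  91.3] 84.9
   mark 0.7 [267.4 463.6] [ 0.4537 -0.331   0.    ]
   mark 0.69 [283.3 366.8] [ 0.4322 -0.1091  0.    ]
tub1 0.73 [303. 273. 323. 298.] med [0.438 0.007 0.035] zmax 0.038 n 335
  
[... 983 characters left out ...]
150.] med [ 0.75  -0.204  0.016] zmax 0.02 n 457
highlighter 0.5 [204. 280. 230. 298.] med [0.443 0.223 0.034] zmax 0.037 n 349
   mark 0.57 [145.9 397. ] [ 0.7531 -0.2127  0.    ]
sanitiser 0.56 [335.  97. 360. 141.] med [ 0.783 -0.083  0.098] zmax 0.152 n 877
   mark 0.6 [133.  344.8] [ 0.7946 -0.0889  0.    ]
   mark 0.41 [204.7 247. ] [0.6301 0.1552 0.    ]
   mark 0.28 [200.5 165.1] [0.6525 0.3481 0.    ]
glovebox 0.75 [228. 108. 308. 151.] med [0.785 0.091 0.07 ] zmax 0.074 n 3318
glovebox 0.28 [159. 286. 184. 305.] med [0.435 0.324 0.034] zmax 0.038 n 410
glovebox 0.16 [199. 184. 215. 227.] med [0.619 0.236 0.052] zmax 0.069 n 601
   mark 0.85 [134.9 270.1] [0.8015 0.0941 0.    ]
1.05
```

Run:
```python
from h import *
p,d=snap('top','top2.png')
P=cloud('top',d)
def rect(pts):
    rc=cv2.minAreaRect((pts[:,:2]*1000).astype(np.float32));return np.round(rc[0],1),np.round(rc[1],1),round(rc[2],2)
for o in outline_of('top','meter1')[:2]:
    m=cv2.dilate(o['pixels'].astype(np.uint8),np.ones((7,7)))>0
    pts=P[m&(P[...,2]>.011)&(P[...,2]<.03)];print('meter',rect(pts),np.round(pts.mean(0),4),np.linalg.svd(pts[:,:2]-pts[:,:2].mean(0),full_matrices=False)[2][0])
reg=P[165:245,145:310].reshape(-1,3)
pl=reg[(reg[:,2]>.006)&(reg[:,2]<.018)];print('plate',rect(pl))
hi=reg[(reg[:,2]>.098)&(reg[:,2]<.115)];print('bar',rect(hi))
cr=P[165:235,365:450].reshape(-1,3);cr=cr[(cr[:,2]>.018)&(cr[:,2]<.03)];print('crate',rect(cr))
hsv=cv2.cvtColor(p,cv2.COLOR_RGB2HSV)
blue=(hsv[...,0]>100)&(hsv[...,0]<130)&(hsv[...,1]>150)
org=(hsv[...,0]<16)&(hsv[...,1]>200)&(P[...,2]>.04)
n,l,st,c=cv2.connectedComponentsWithStats(blue.astype(np.uint8))
for i in range(1,n):
    if st[i,4]>150:
        pts=P[l==i];pts=pts[pts[:,2]>.02];
        if len(pts)>50: print('blue',c[i].round(),rect(pts),np.round(pts.mean(0),4))
g=P[185:215,262:295].reshape(-1,3)[org[185:215,262:295].ravel()]
t=g[(g[:,2]>.088)];print('fin top',rect(t),t.mean(0))
big=cv2.resize(p[155:250,140:320],(0,0),fx=4,fy=4,interpolation=cv2.INTER_CUBIC);cv2.imwrite('pics/dock0.png',big[:,:,::-1])
```

```text
meter (array([ 434.9, -115.9]), array([50. , 86.9]), 86.77) [ 0.4344 -0.1152  0.0188] [-0.99835541  0.05732776]
meter (array([ 454.8, -327.8]), array([50.3, 89.7]), 83.17) [ 0.4542 -0.3262  0.0186] [-0.99372059  0.1118901 ]
plate (array([642.8, 188. ]), array([344. , 167.7]), 82.81)
bar (array([663.6, 189.2]), array([252. ,  52.8]), 72.37)
crate (array([ 616.2, -215.3]), array([132.7, 133.4]), 6.49)
blue [268. 124.] (array([624.6,  78.6]), array([400.3, 106.5]), 4.36) [0.7965 0.0916 0.0751]
blue [167. 205.] (array([524.2, 195.5]), array([406.8,  88.1]), 50.6) [0.6267 0.323  0.0564]
blue [207. 208.] (array([524.9, 151.3]), array([330.7,  82.8]), 41.74) [0.6141 0.2329 0.0611]
blue [247. 210.] (array([528.1, 104.9]), array([265.8,  65.9]), 29.76) [0.6053 0.147  0.0536]
blue [315. 284.] (array([438.7,   7.2]), array([34.7, 36. ]), 86.35) [0.4379 0.0072 0.0416]
blue [215. 287.] (array([437.6, 128. ]), array([236.1,  40.2]), 86.35) [0.4439 0.2231 0.0399]
blue [167. 294.] (array([426.3, 180.2]), array([338.8,  39.8]), 86.43) [0.4357 0.3249 0.0422]
fin top (array([600.8,  80.2]), array([19. ,  2.2]), 75.54) [0.60168407 0.0834616  0.09199316]
```

View pics/dock0.png

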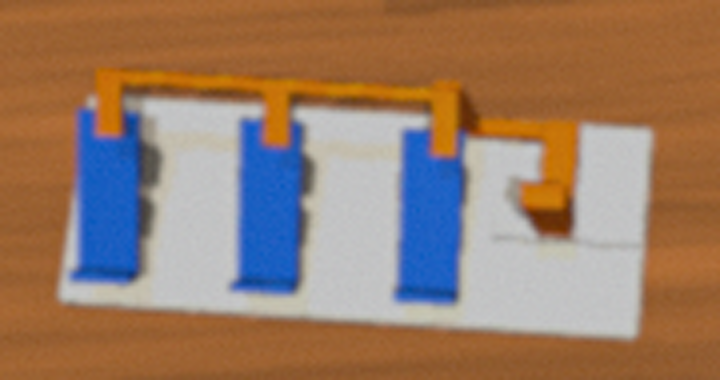

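```bash
cat >> h.py <<'E'
def down(yaw,tilt=0,ty=None):
    """tool x at world yaw (deg), tool z down. tilt: lean so tool z tips towards +ty(dock x yaw) by tilt deg"""
    x=np.array([np.cos(np.radians(yaw)),np.sin(np.radians(yaw)),0]);z=np.array([0,0,-1.]);y=np.cross(z,x)
    R=Ro.from_matrix(np.stack([x,y,z],1))
    if tilt:
        a=np.radians(ty); ax=np.array([np.sin(a),-np.cos(a),0])  # rotate -z towards (cos a, sin a): axis = z_down x dir
        ax=np.cross([0,0,-1.],[np.cos(a),np.sin(a),0])
        R=Ro.from_rotvec(ax*np.radians(tilt))*R
    return R
def plan(pos,R,op,n=None,vmax=.04,amax=7.5):
    s=sensors.sense();p=np.array(s['ee_pos']);C=Ro.from_rotvec(s['tool_rot']);pos=np.array(pos,float)
    rv=(C.inv()*R).as_rotvec();dist=np.linalg.norm(pos-p);ang=np.degrees(np.linalg.norm(rv))
    if n is None:n=max(1,int(np.ceil(max(dist/vmax,ang/amax))))
    print('t',round(s['time'],2),'at',p.round(4),'dist',round(dist,4),'ang',round(ang,2),'w',round(s['width'],4),'F',np.round(s['wrist_force'],1),'n',n)
    st=(pos-p)/n
    rows=[]
    for i in range(n):
        Ci=C*Ro.from_rotvec(rv*i/n)
        rows.append([float(round(v,4)) for v in list(rv/n/np.pi)+list(Ci.inv().apply(st)/.3)]+[op])
    for i in range(0,n,8):print('['+','.join('['+','.join('%g'%(v+0) for v in q)+']' for q in rows[i:i+8])+']')
E
python3 - <<'E'
from h import *
for px in [(155,230),(299.5,239.5),(303,187)]: print(pix2w('top',(px[1],px[0]),z=.012).round(4))
print(pix2w('top',(203.8,276.7),z=.095).round(4))
plan([.59,.085,.26],down(-7.2),.6)
E
```

```text
[0.5814 0.3653 0.012 ]
[0.5388 0.0361 0.012 ]
[0.6615 0.021  0.012 ]
[0.6066 0.0773 0.095 ]
t 1.15 at [0.2071 0.5897 0.2226] dist 0.6346 ang 77.84 w 0.0872 F [0.7 0.6 0.1] n 16
[[0,0,0.027,-0.0728,0.1101,-0.0078,0.6],[0,0,0.027,-0.0632,0.1159,-0.0078,0.6],[0,0,0.027,-0.0531,0.1208,-0.0078,0.6],[0,0,0.027,-0.0427,0.1249,-0.0078,0.6],[0,0,0.027,-0.0319,0.1281,-0.0078,0.6],[0,0,0.027,-0.0209,0.1303,-0.0078,0.6],[0,0,0.027,-0.0098,0.1316,-0.0078,0.6],[0,0,0.027,0.0014,0.132,-0.0078,0.6]]
[[0,0,0.027,0.0126,0.1314,-0.0078,0.6],[0,0,0.027,0.0237,0.1298,-0.0078,0.6],[0,0,0.027,0.0346,0.1274,-0.0078,0.6],[0,0,0.027,0.0453,0.124,-0.0078,0.6],[0,0,0.027,0.0556,0.1197,-0.0078,0.6],[0,0,0.027,0.0656,0.1145,-0.0078,0.6],[0,0,0.027,0.075,0.1086,-0.0078,0.6],[0,0,0.027,0.084,0.1018,-0.0078,0.6]]
```

Request:
{"api": "jog_arm", "payload": {
  "targets": [
    [0,0,0.027,-0.0728,0.1101,-0.0078,0.6],
    [0,0,0.027,-0.0632,0.1159,-0.0078,0.6],
    [0,0,0.027,-0.0531,0.1208,-0.0078,0.6],
    [0,0,0.027,-0.0427,0.1249,-0.0078,0.6],
    [0,0,0.027,-0.0319,0.1281,-0.0078,0.6],
    [0,0,0.027,-0.0209,0.1303,-0.0078,0.6],
    [0,0,0.027,-0.0098,0.1316,-0.0078,0.6],
    [0,0,0.027,0.0014,0.132,-0.0078,0.6]
  ]
}}

```text
time: 1.95
ee_pos: [0.3982, 0.3314, 0.2406]
tool_rot: [-3.025, -0.837, 0.003]
wrist_force: [0.4, 1.2, -0.0]
width: 0.0525
```

Request:
{"api": "jog_arm", "payload": {
  "targets": [
    [0,0,0.027,0.0126,0.1314,-0.0078,0.6],
    [0,0,0.027,0.0237,0.1298,-0.0078,0.6],
    [0,0,0.027,0.0346,0.1274,-0.0078,0.6],
    [0,0,0.027,0.0453,0.124,-0.0078,0.6],
    [0,0,0.027,0.0556,0.1197,-0.0078,0.6],
    [0,0,0.027,0.0656,0.1145,-0.0078,0.6],
    [0,0,0.027,0.075,0.1086,-0.0078,0.6],
    [0,0,0.027,0.084,0.1018,-0.0078,0.6]
  ]
}}

```text
time: 2.75
ee_pos: [0.5895, 0.0627, 0.2611]
tool_rot: [-3.125, 0.26, -0.002]
wrist_force: [0.7, 0.6, -0.5]
width: 0.052
```

Request:
{"api": "jog_arm", "payload": {
  "targets": [
    [0,0,0,0,0,0,0.6],
    [0,0,0,0,0,0,0.6]
  ]
}}

```text
time: 2.95
ee_pos: [0.5916, 0.0561, 0.2613]
tool_rot: [-3.126, 0.278, -0.004]
wrist_force: [0.1, 0.5, 0.4]
width: 0.0524
```

Run:
```python
from h import *
print(sensors.sense())
p,d=snap('wrist','w1.png')
P=cloud('wrist',d)
for o in mark_of('wrist','lock_grip'):
  print(o, pix2w('wrist',o['location'],z=.08))
for o in mark_of('wrist','bay1'):
  print(o, pix2w('wrist',o['location'],z=.055))
for o in mark_of('wrist','dock'):
  print(o, pix2w('wrist',o['location'],z=.0))
np.save('w1.npy',P)
```

```text
{'time': 2.95, 'q': array([-0.58805452,  0.25574996,  0.51100597,  1.51591442, -0.12881921,
        1.39963482, -0.24698599]), 'dq': array([ 0.03688048,  0.01678147,  0.02636833, -0.01570991,  0.00986179,
       -0.00203202, -0.00333647]), 'joint_torque': array([ 2.12280013e+00, -5.14747059e+01,  7.46409237e+00, -3.94349456e+01,
        1.53789944e-01, -2.45169707e-02,  2.06592849e-03]), 'ee_pos': array([0.59161087, 0.05608751, 0.26128138]), 'tool_rot': array([-3.12580812,  0.27832429, -0.00410051]), 'wrist_force': array([0.09085321, 0.53188192, 0.41806551]), 'moment': array([-0.08839636,  0.07178263,  0.0595428 ]), 'width': 0.05238356593574966}
{'location': [156.2, 336.1], 'score': 0.61} [0.61242995 0.08084873 0.08      ]
{'location': [51.9, 169.6], 'score': 0.47} [0.47177831 0.20725261 0.08      ]
{'location': [342.2, 371.2], 'score': 0.41} [ 0.61760382 -0.15057173  0.08      ]
{'location': [94.4, 327.8], 'score': 0.95} [0.61480422 0.14444353 0.055     ]
{'location': [48.9, 325.8], 'score': 0.92} [0.62264235 0.19789059 0.        ]
{'location': [227.6, 215.8], 'score': 0.39} [0.43789077 0.00417892 0.        ]
```

View pics/w1.png

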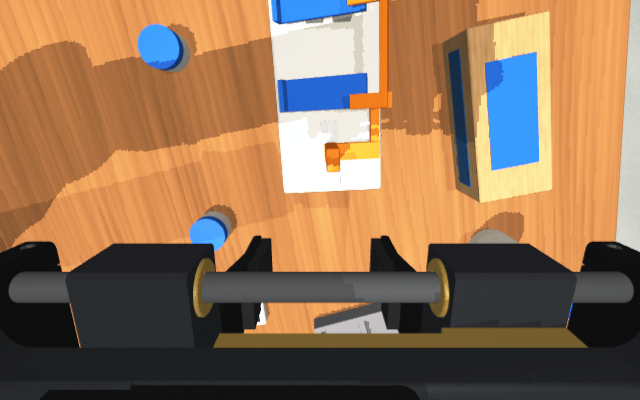

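Run:
```python
from h import *
P=np.load('w1.npy');p=cv2.imread('pics/w1.png')
hsv=cv2.cvtColor(p,cv2.COLOR_BGR2HSV)
org=(hsv[...,0]<22)&(hsv[...,1]>190)
a=-7.2;c,s=np.cos(np.radians(a)),np.sin(np.radians(a))
def dk(X): return np.stack([X[...,0]*c+X[...,1]*s,-X[...,0]*s+X[...,1]*c],-1)
g=P[135:180,318:345].reshape(-1,3);g=g[org[135:180,318:345].ravel()]
t=g[g[:,2]>.085];u=dk(t);print('fin',len(t),t.mean(0).round(4),'dk min',np.percentile(u,2,axis=0).round(4),'max',np.percentile(u,98,axis=0).round(4),t[:,2].max())
for nm,(r0,r1,c0,c1) in {'bay1':(65,115,274,372),'link':(135,160,342,385)}.items():
    q=P[r0:r1,c0:c1].reshape(-1,3);q=q[(q[:,2]>.025)&(q[:,2]<(.075))];u=dk(q);print(nm,len(q),np.percentile(u,[1,50,99],axis=0).round(4),np.percentile(q[:,2],[2,50,98]).round(3))
q=P[0:200,265:390].reshape(-1,3);q=q[(abs(q[:,2]-.012)<.004)];u=dk(q);print('plate',np.percentile(u,[.5,50,99.5],axis=0).round(4),np.median(q[:,2]))
# orientation of bay1 edges
bl=(hsv[...,0]>100)&(hsv[...,0]<125)&(hsv[...,1]>150)
q=P[65:115,274:350][bl[65:115,274:350]];q=q[q[:,2]>.03];print('bay1 blue rect',cv2.minAreaRect((q[:,:2]*1000).astype(np.float32)))
# edge of plate line in pix z=.012: right end
```

```text
fin 281 [0.6089 0.0813 0.0983] dk min [0.5871 0.1444] max [0.6001 0.166 ] 0.425008310672525
bay1 2728 [[0.54   0.2032]
 [0.5842 0.2216]
 [0.6314 0.2365]] [0.04  0.053 0.069]
link 677 [[0.6073 0.1442]
 [0.631  0.1548]
 [0.6514 0.1701]] [0.025 0.028 0.03 ]
plate [[0.5318 0.1041]
 [0.587  0.2396]
 [0.6554 0.3125]] 0.01333315888085359
bay1 blue rect ((600.349609375, 145.2181854248047), (34.59208679199219, 75.28013610839844), 82.69247436523438)
```

```bash
cat >> h.py <<'E'
YAW=-7.2
def dk2w(x,y,z):
    c,s=np.cos(np.radians(YAW)),np.sin(np.radians(YAW));return np.array([x*c-y*s,x*s+y*c,z])
DC=np.array([.594,.2705]) # dock centre in dk frame
def dock(x,y,z): return dk2w(DC[0]+x,DC[1]+y,z)
E
python3 - <<'E'
from h import *
print(dk2w(.5936,.1552,.12),dock(0,-105,0) if 0 else dock(0,0,0))
plan(dk2w(.5936,.1552,.12),down(YAW),.6)
E
```

```text
[0.608371   0.07957839 0.12      ] [0.62321877 0.19391909 0.        ]
t 3.15 at [0.591  0.0578 0.2615] dist 0.1442 ang 2.82 w 0.0521 F [0.4 0.9 0.2] n 4
[[-0.0003,-0.0002,-0.0039,0.0108,-0.0199,0.118,0.6],[-0.0003,-0.0002,-0.0039,0.0111,-0.0199,0.118,0.6],[-0.0003,-0.0002,-0.0039,0.0114,-0.0199,0.1179,0.6],[-0.0003,-0.0002,-0.0039,0.0118,-0.0199,0.1179,0.6]]
```

Request:
{"api": "jog_arm", "payload": {
  "targets": [
    [0,0,-0.0039,0.0108,-0.0199,0.118,0.6],
    [0,0,-0.0039,0.011,-0.0199,0.118,0.6],
    [0,0,-0.0039,0.0114,-0.0199,0.1,0.6],
    [0,0,-0.0039,0.0118,-0.0199,0.06,0.6],
    [0,0,0,0,0,0.0,0.6],
    [0,0,0,0,0,0.0,0.6]
  ]
}}

```text
time: 3.75
ee_pos: [0.6075, 0.0883, 0.1412]
tool_rot: [-3.128, 0.175, -0.008]
wrist_force: [0.4, 0.6, 0.8]
width: 0.0526
```

Run:
```python
from h import *
plan(dk2w(.5936,.1552,.12),down(YAW),.6)
plan(dk2w(.5936,.1552,.063),down(YAW),.6)
```

```text
t 3.75 at [0.6075 0.0883 0.1412] dist 0.023 ang 1.0 w 0.0526 F [0.4 0.6 0.8] n 1
[[-0.0029,-0.0015,0.0045,0.0058,0.0293,0.0705,0.6]]
t 3.75 at [0.6075 0.0883 0.1412] dist 0.0787 ang 1.0 w 0.0526 F [0.4 0.6 0.8] n 2
[[-0.0015,-0.0007,0.0022,0.0024,0.0155,0.1302,0.6],[-0.0015,-0.0007,0.0022,0.0029,0.0149,0.1303,0.6]]
```

Request:
{"api": "jog_arm", "payload": {
  "targets": [
    [-0.0015,0,0.003,0.004,0.02,0.05,0.6],
    [-0.001,0,0.0015,0.002,0.009,0.02,0.6],
    [0,0,0,0,0,0,0.6],
    [0,0,0,0,0,0,0.6]
  ]
}}

```text
time: 4.15
ee_pos: [0.6094, 0.0788, 0.1216]
tool_rot: [-3.133, 0.2, -0.013]
wrist_force: [0.9, 0.1, -0.1]
width: 0.052
```

Run:
```python
from h import *
plan(dk2w(.5936,.1552,.063),down(YAW),.6)
```

```text
t 4.15 at [0.6094 0.0788 0.1216] dist 0.0587 ang 0.51 w 0.052 F [ 0.9  0.1 -0.1] n 2
[[-0.0004,-0.0013,-0.0003,-0.0026,-0.0008,0.0977,0.6],[-0.0004,-0.0013,-0.0003,-0.0022,-0.0009,0.0977,0.6]]
```

Request:
{"api": "jog_arm", "payload": {
  "targets": [
    [0,-0.0013,0,-0.0026,-0.0008,0.08,0.6],
    [0,-0.0013,0,-0.002,-0.001,0.07,0.6],
    [0,0,0,0,0,0.03,0.6],
    [0,0,0,0,0,0,0.6]
  ]
}}

```text
time: 4.55
ee_pos: [0.6104, 0.0795, 0.069]
tool_rot: [-3.131, 0.201, -0.008]
wrist_force: [-0.1, 0.4, -0.8]
width: 0.052
```

Request:
{"api": "jog_arm", "payload": {
  "targets": [
    [0,0,0,0,0,0,0],
    [0,0,0,0,0,0,0],
    [0,0,0,0,0,0,0],
    [0,0,0,0,0,0,0],
    [0,0,0,0,0,0,0],
    [0,0,0,0,0,0,0]
  ],
  "force": 15
}}

```text
time: 5.15
ee_pos: [0.6088, 0.0801, 0.0724]
tool_rot: [-3.129, 0.201, -0.002]
wrist_force: [-9.5, 0.9, 10.6]
width: 0.0142
```

Run:
```python
from h import *
s=sensors.sense();print(s['moment'])
plan(dock(0,-.1515,sensors.sense()['ee_pos'][2]),down(YAW),0,vmax=.008)
```

```text
[-0.03171569  2.52792621  0.01960297]
t 5.15 at [0.6088 0.0801 0.0724] dist 0.0368 ang 0.38 w 0.0142 F [-9.5  0.9 10.6] n 5
[[-0.0004,-0.0001,-0.0002,0.0001,0.0245,-0.0002,0],[-0.0004,-0.0001,-0.0002,0.0001,0.0245,-0.0001,0],[-0.0004,-0.0001,-0.0002,0.0001,0.0245,-0.0001,0],[-0.0004,-0.0001,-0.0002,0.0001,0.0245,-0.0001,0],[-0.0004,-0.0001,-0.0002,0.0001,0.0245,0,0]]
```

Request:
{"api": "jog_arm", "payload": {
  "targets": [
    [0,0,0,0,0.025,0,0],
    [0,0,0,0,0.025,0,0],
    [0,0,0,0,0.025,0,0],
    [0,0,0,0,0.025,0,0],
    [0,0,0,0,0.015,0,0],
    [0,0,0,0,0,0,0]
  ]
}}

```text
time: 5.75
ee_pos: [0.6043, 0.0461, 0.0725]
tool_rot: [-3.126, 0.198, -0.004]
wrist_force: [0.3, 4.5, -1.8]
width: 0.0141
```

Run:
```python
from h import *
plan(dock(0,-.1515,sensors.sense()['ee_pos'][2]),down(YAW),0,vmax=.008)
```

```text
t 5.75 at [0.6043 0.0461 0.0725] dist 0.0025 ang 0.56 w 0.0141 F [ 0.3  4.5 -1.8] n 1
[[-0.0031,-0.0005,-0.0002,0.0007,0.0084,-0.0001,0]]
```

Near the stop now. I'll press on gently to confirm it by force.

Request:
{"api": "jog_arm", "payload": {
  "targets": [
    [0,0,0,0,0.015,0,0],
    [0,0,0,0,0.015,0,0],
    [0,0,0,0,0.015,0,0]
  ]
}}

```text
time: 6.05
ee_pos: [0.6043, 0.0457, 0.0726]
tool_rot: [-3.112, 0.182, -0.008]
wrist_force: [3.1, 15.2, -3.9]
width: 0.014
```

Request:
{"api": "jog_arm", "payload": {
  "targets": [
    [0,0,0,0,0.02,0,0],
    [0,0,0,0,0.02,0,0]
  ]
}}

```text
time: 6.25
ee_pos: [0.6042, 0.0452, 0.0726]
tool_rot: [-3.101, 0.168, -0.011]
wrist_force: [4.5, 17.9, -3.4]
width: 0.0138
```

Request:
{"api": "jog_arm", "payload": {
  "targets": [
    [0,0,0,0,0,0,0.6],
    [0,0,0,0,0,0,0.6],
    [0,0,0,0,0,0,0.6],
    [0,0,0,0,0,-0.08,0.6],
    [0,0,0,0,0,-0.12,0.6],
    [0,0,0,0,0,-0.14,0.6],
    [0,0,0,0,0,-0.14,0.9],
    [0,0,0,0,0,0,0.9]
  ]
}}

```text
time: 7.05
ee_pos: [0.6016, 0.034, 0.2204]
tool_rot: [-3.107, 0.177, -0.006]
wrist_force: [0.8, -0.2, 0.1]
width: 0.0611
```

Run:
```python
from h import *
p,d=snap('top','top3.png')
print('tool yaw wanted 90+: meter pose approach')
plan([.40,-.12,.22],down(86),.9)
plan([.40,-.12,.22],down(-94),.9)
print(sensors.sense()['q'])
```

```text
tool yaw wanted 90+: meter pose approach
t 7.1 at [0.6005 0.034  0.2176] dist 0.2528 ang 92.54 w 0.0648 F [ 0.   0.  -0.9] n 13
[[-0.0006,-0.0006,-0.0395,-0.0466,0.045,-0.0019,0.9],[-0.0006,-0.0006,-0.0395,-0.0518,0.0389,-0.0017,0.9],[-0.0006,-0.0006,-0.0395,-0.0562,0.0322,-0.0015,0.9],[-0.0006,-0.0006,-0.0395,-0.0598,0.025,-0.0014,0.9],[-0.0006,-0.0006,-0.0395,-0.0624,0.0174,-0.0013,0.9],[-0.0006,-0.0006,-0.0395,-0.0641,0.0095,-0.0011,0.9],[-0.0006,-0.0006,-0.0395,-0.0648,0.0015,-0.001,0.9],[-0.0006,-0.0006,-0.0395,-0.0645,-0.0065,-0.0009,0.9]]
[[-0.0006,-0.0006,-0.0395,-0.0632,-0.0145,-0.0008,0.9],[-0.0006,-0.0006,-0.0395,-0.0609,-0.0222,-0.0007,0.9],[-0.0006,-0.0006,-0.0395,-0.0577,-0.0296,-0.0007,0.9],[-0.0006,-0.0006,-0.0395,-0.0536,-0.0365,-0.0006,0.9],[-0.0006,-0.0006,-0.0395,-0.0487,-0.0428,-0.0006,0.9]]
t 7.1 at [0.6005 0.034  0.2176] dist 0.2528 ang 87.49 w 0.0648 F [ 0.   0.  -0.9] n 12
[[-0.0006,0.0006,0.0405,-0.0505,0.0488,-0.002,0.9],[-0.0006,0.0006,0.0405,-0.0439,0.0548,-0.002,0.9],[-0.0006,0.0006,0.0405,-0.0366,0.0599,-0.002,0.9],[-0.0006,0.0006,0.0405,-0.0287,0.0641,-0.0019,0.9],[-0.0006,0.0006,0.0405,-0.0203,0.0672,-0.0019,0.9],[-0.0006,0.0006,0.0405,-0.0116,0.0692,-0.0018,0.9],[-0.0006,0.0006,0.0405,-0.0027,0.0702,-0.0016,0.9],[-0.0006,0.0006,0.0405,0.0062,0.0699,-0.0015,0.9]]
[[-0.0006,0.0006,0.0405,0.015,0.0686,-0.0014,0.9],[-0.0006,0.0006,0.0405,0.0236,0.0661,-0.0012,0.9],[-0.0006,0.0006,0.0405,0.0318,0.0626,-0.001,0.9],[-0.0006,0.0006,0.0405,0.0395,0.0581,-0.0008,0.9]]
[-0.51738582  0.29483248  0.4958695   1.56249413 -0.17300789  1.31837495
 -0.11053075]
```

View pics/top3.png

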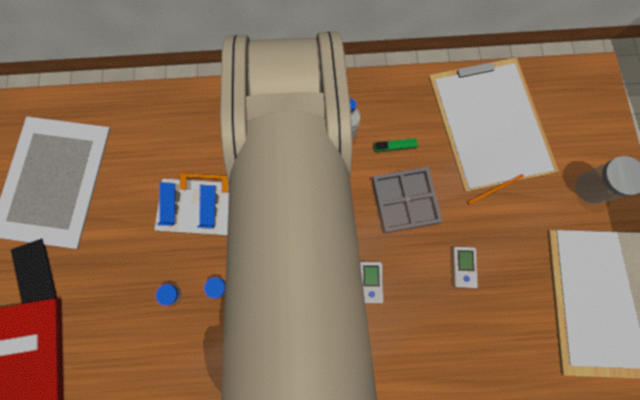

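Run:
```python
from h import *
plan([.50,-.12,.23],down(86),.9)
```

```text
t 7.1 at [0.6005 0.034  0.2176] dist 0.1843 ang 92.54 w 0.0648 F [ 0.   0.  -0.9] n 13
[[-0.0006,-0.0006,-0.0395,-0.0211,0.0421,-0.0044,0.9],[-0.0006,-0.0006,-0.0395,-0.0262,0.0391,-0.0043,0.9],[-0.0006,-0.0006,-0.0395,-0.0308,0.0356,-0.0041,0.9],[-0.0006,-0.0006,-0.0395,-0.035,0.0315,-0.004,0.9],[-0.0006,-0.0006,-0.0395,-0.0386,0.0269,-0.0039,0.9],[-0.0006,-0.0006,-0.0395,-0.0417,0.0219,-0.0038,0.9],[-0.0006,-0.0006,-0.0395,-0.0441,0.0166,-0.0037,0.9],[-0.0006,-0.0006,-0.0395,-0.0458,0.011,-0.0036,0.9]]
[[-0.0006,-0.0006,-0.0395,-0.0468,0.0053,-0.0035,0.9],[-0.0006,-0.0006,-0.0395,-0.0471,-0.0006,-0.0034,0.9],[-0.0006,-0.0006,-0.0395,-0.0467,-0.0064,-0.0033,0.9],[-0.0006,-0.0006,-0.0395,-0.0456,-0.0121,-0.0033,0.9],[-0.0006,-0.0006,-0.0395,-0.0437,-0.0177,-0.0032,0.9]]
```

Request:
{"api": "jog_arm", "payload": {
  "targets": [
    [0,0,-0.0395,-0.0211,0.0421,-0.0044,0.9],
    [0,0,-0.0395,-0.0262,0.0391,-0.0043,0.9],
    [0,0,-0.0395,-0.0308,0.0356,-0.0041,0.9],
    [0,0,-0.0395,-0.035,0.0315,-0.004,0.9],
    [0,0,-0.0395,-0.0386,0.0269,-0.0039,0.9],
    [0,0,-0.0395,-0.0417,0.0219,-0.0038,0.9],
    [0,0,-0.0395,-0.0441,0.0166,-0.0037,0.9],
    [0,0,-0.0395,-0.0458,0.011,-0.0036,0.9]
  ]
}}

```text
time: 7.9
ee_pos: [0.5335, -0.0675, 0.2151]
tool_rot: [-2.796, -1.374, -0.001]
wrist_force: [-0.3, 0.5, 0.2]
width: 0.0787
```

Request:
{"api": "jog_arm", "payload": {
  "targets": [
    [0,0,-0.0395,-0.0468,0.0053,-0.0035,0.9],
    [0,0,-0.0395,-0.0471,-0.0006,-0.0034,0.9],
    [0,0,-0.0395,-0.0467,-0.0064,-0.0033,0.9],
    [0,0,-0.035,-0.042,-0.0121,-0.0033,0.9],
    [0,0,-0.02,-0.03,-0.01,-0.0032,0.9],
    [0,0,0,0,0,0,0.9],
    [0,0,0,0,0,0,0.9]
  ]
}}

```text
time: 8.6
ee_pos: [0.4931, -0.1307, 0.2112]
tool_rot: [-2.302, -2.091, 0.005]
wrist_force: [0.7, 0.3, 0.4]
width: 0.0783
```

Run:
```python
from h import *
s=sensors.sense();print(s['ee_pos'],s['tool_rot'],s['q'])
p,d=snap('wrist','w2.png');P=cloud('wrist',d);np.save('w2.npy',P)
for o in outline_of('wrist','meter1'):
    m=cv2.dilate(o['pixels'].astype(np.uint8),np.ones((9,9)))>0
    pts=P[m&(P[...,2]>.011)&(P[...,2]<.03)];
    print(round(o['score'],2),o['box'],len(pts))
    if len(pts)>50:print(cv2.minAreaRect((pts[:,:2]*1000).astype(np.float32)),pts.mean(0),np.median(pts[:,2]))
for o in mark_of('wrist','meter1'): print(o,pix2w('wrist',o['location'],z=0))
```

```text
[ 0.49314883 -0.13068177  0.21121212] [-2.301915   -2.09120072  0.00488607] [-0.23391393  0.10170773  0.44675908  1.77456917 -0.06194939  1.30329441
  1.70359198]
0.59 [103.5, 125.6, 161.8, 209.7] 4044
((455.53363037109375, -329.5805358886719), (50.30513381958008, 89.11122131347656), 84.02389526367188) [ 0.45385729 -0.32707469  0.01928983] 0.019613176244928292
0.58 [299.1, 81.9, 350.1, 172.1] 4048
((435.34820556640625, -117.64325714111328), (49.93151092529297, 90.11377716064453), 86.15205383300781) [ 0.43371335 -0.11762883  0.01945713] 0.01956557096742865
{'location': [165.8, 138.1], 'score': 0.88} [ 0.45595374 -0.3303428   0.        ]
{'location': [127.5, 324.7], 'score': 0.83} [ 0.43394483 -0.11691032  0.        ]
```

View pics/w2.png

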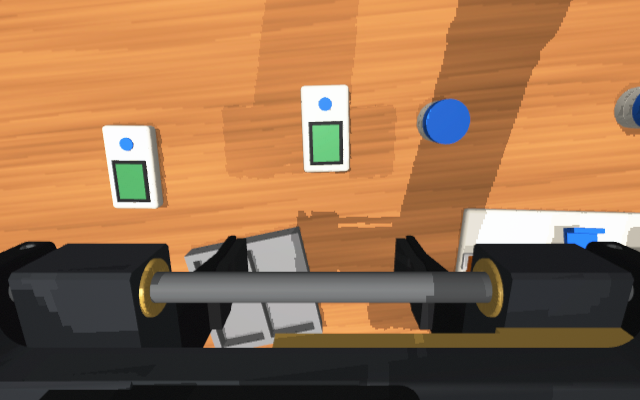

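Run:
```python
from h import *
plan([.4353,-.1176,.06],down(86.15),.9,vmax=.035)
```

```text
t 8.75 at [ 0.4936 -0.1303  0.2116] dist 0.1629 ang 2.36 w 0.0782 F [-0.7  0.2 -0.3] n 5
[[-0.0016,-0.0012,-0.0017,0.0028,-0.0369,0.1021,0.9],[-0.0016,-0.0012,-0.0017,0.0034,-0.0374,0.1019,0.9],[-0.0016,-0.0012,-0.0017,0.004,-0.0379,0.1017,0.9],[-0.0016,-0.0012,-0.0017,0.0046,-0.0384,0.1015,0.9],[-0.0016,-0.0012,-0.0017,0.0052,-0.0389,0.1013,0.9]]
```

Request:
{"api": "jog_arm", "payload": {
  "targets": [
    [-0.0016,-0.0012,-0.0017,0.0028,-0.0369,0.102,0.9],
    [-0.0016,-0.0012,-0.0017,0.0034,-0.0374,0.102,0.9],
    [-0.0016,-0.0012,-0.0017,0.004,-0.0379,0.1017,0.9],
    [-0.0016,-0.0012,-0.0017,0.0046,-0.0384,0.1,0.9],
    [-0.0016,-0.0012,-0.001,0.004,-0.025,0.06,0.9],
    [0,0,0,0,0,0,0.9],
    [0,0,0,0,0,0,0.9]
  ]
}}

```text
time: 9.45
ee_pos: [0.4405, -0.1148, 0.0687]
tool_rot: [2.295, 2.14, 0.004]
wrist_force: [-0.4, -0.0, 0.2]
width: 0.0785
```

Run:
```python
from h import *
plan([.4353,-.1176,.06],down(86.15),.9,vmax=.035)
plan([.4353,-.1176,.004],down(86.15),.9,vmax=.02)
```

```text
t 9.45 at [ 0.4405 -0.1148  0.0687] dist 0.0105 ang 0.28 w 0.0785 F [-0.4 -0.   0.2] n 1
[[0.0013,0.0002,-0.0007,-0.0105,-0.0169,0.029,0.9]]
t 9.45 at [ 0.4405 -0.1148  0.0687] dist 0.065 ang 0.28 w 0.0785 F [-0.4 -0.   0.2] n 4
[[0.0003,0.0001,-0.0002,-0.0026,-0.0044,0.0539,0.9],[0.0003,0.0001,-0.0002,-0.0026,-0.0044,0.0539,0.9],[0.0003,0.0001,-0.0002,-0.0026,-0.0043,0.0539,0.9],[0.0003,0.0001,-0.0002,-0.0026,-0.0043,0.0539,0.9]]
```

Request:
{"api": "jog_arm", "payload": {
  "targets": [
    [0,0,0,-0.005,-0.008,0.05,0.9],
    [0,0,0,-0.004,-0.006,0.05,0.9],
    [0,0,0,-0.001,-0.003,0.05,0.9],
    [0,0,0,0,0,0.03,0.9],
    [0,0,0,0,0,0.0,0.9],
    [0,0,0,0,0,0,0.9]
  ]
}}

```text
time: 10.05
ee_pos: [0.4443, -0.1178, 0.0199]
tool_rot: [2.289, 2.134, 0.016]
wrist_force: [0.4, -0.4, 0.6]
width: 0.0787
```

Run:
```python
from h import *
plan([.4353,-.1176,.004],down(86.15),.9,vmax=.02)
```

```text
t 10.05 at [ 0.4443 -0.1178  0.0199] dist 0.0183 ang 0.92 w 0.0787 F [ 0.4 -0.4  0.6] n 1
[[0.005,0.0002,-0.0008,-0.0013,-0.0309,0.0526,0.9]]
```

Request:
{"api": "jog_arm", "payload": {
  "targets": [
    [0.002,0,0,0,-0.025,0.012,0.9],
    [0.002,0,0,0,-0.018,0.018,0.9],
    [0.001,0,0,0,-0.003,0.01,0.9],
    [0,0,0,0,0,0.0,0.9]
  ]
}}

```text
time: 10.45
ee_pos: [0.4308, -0.1168, 0.0086]
tool_rot: [2.297, 2.142, 0.002]
wrist_force: [0.8, 0.6, 0.1]
width: 0.0786
```

Run:
```python
from h import *
plan([.4353,-.1176,.004],down(86.15),.9,vmax=.02)
```

```text
t 10.45 at [ 0.4308 -0.1168  0.0086] dist 0.0064 ang 0.17 w 0.0786 F [0.8 0.6 0.1] n 1
[[0.0005,0,-0.0008,-0.0017,0.015,0.0153,0.9]]
```

Request:
{"api": "jog_arm", "payload": {
  "targets": [
    [0,0,0,-0.001,0.013,0.008,0.9],
    [0,0,0,0,0,0.006,0.9],
    [0,0,0,0,0,0.0,0.9]
  ]
}}

```text
time: 10.75
ee_pos: [0.4354, -0.1174, 0.0042]
tool_rot: [2.296, 2.142, 0.002]
wrist_force: [-0.1, -0.3, -0.1]
width: 0.0784
```

Run:
```python
from h import *
plan([.4353,-.1176,.004],down(86.15),.9,vmax=.02)
```

```text
t 10.75 at [ 0.4354 -0.1174  0.0042] dist 0.0003 ang 0.18 w 0.0784 F [-0.1 -0.3 -0.1] n 1
[[0.0006,0,-0.0008,-0.0007,-0.0002,0.0006,0.9]]
```

Request:
{"api": "jog_arm", "payload": {
  "targets": [
    [0,0,0,0,0,0,0],
    [0,0,0,0,0,0,0],
    [0,0,0,0,0,0,0],
    [0,0,0,0,0,0,0],
    [0,0,0,0,0,0,0],
    [0,0,0,0,0,0,0]
  ],
  "force": 20
}}

```text
time: 11.35
ee_pos: [0.4355, -0.1174, 0.0043]
tool_rot: [2.296, 2.142, 0.002]
wrist_force: [-0.5, 0.0, -1.2]
width: 0.0501
```

Request:
{"api": "jog_arm", "payload": {
  "targets": [
    [0,0,0,0,0,-0.05,0],
    [0,0,0,0,0,-0.1,0],
    [0,0,0,0,0,-0.14,0],
    [0,0,0,0,0,-0.14,0],
    [0,0,0,0,0,-0.1,0],
    [0,0,0,0,0,0,0],
    [0,0,0,0,0,0,0]
  ]
}}

```text
time: 12.05
ee_pos: [0.4332, -0.1175, 0.1682]
tool_rot: [-2.298, -2.141, 0.002]
wrist_force: [0.8, 0.5, -1.3]
width: 0.0498
```

Run:
```python
from h import *
p,d=snap('wrist','w3.png')
a=np.radians(20)
# bay frame: origin dock(?)
print(dock(0,-.05,.055))
plan([.45,0,.2],down(82.8),0)
```

```text
[0.61695211 0.14431335 0.055     ]
t 12.1 at [ 0.4333 -0.1175  0.1681] dist 0.1229 ang 3.16 w 0.0496 F [ 1.   0.2 -0.4] n 4
[[-0.0001,0.0001,0.0044,0.0987,0.007,-0.0267,0],[-0.0001,0.0001,0.0044,0.0988,0.0056,-0.0267,0],[-0.0001,0.0001,0.0044,0.0988,0.0043,-0.0267,0],[-0.0001,0.0001,0.0044,0.0989,0.0029,-0.0266,0]]
```

View pics/w3.png

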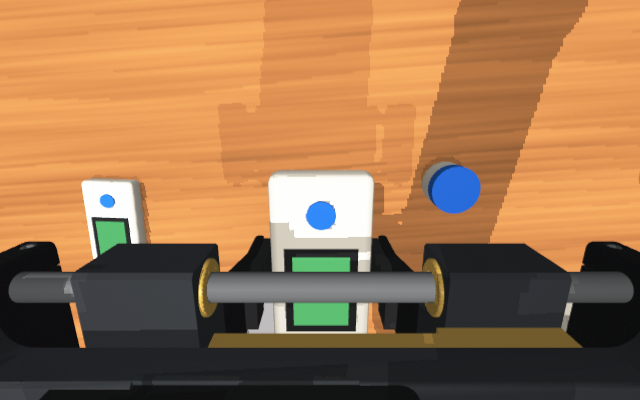

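```bash
cat >> h.py <<'E'
def bay(b,x,z,y=0):
    a=np.radians(20);o=dock(x*np.cos(a)-z*np.sin(a),[-.05,.04,.13][b-1]+y,.055+x*np.sin(a)+z*np.cos(a));return o
BR=down(90+YAW,20,YAW)
def inbay(b,off=.004):
    s=sensors.sense();p=np.array(s['ee_pos']);R=Ro.from_rotvec(s['tool_rot']).as_matrix()
    p=p+R[:,2]*off
    B=np.stack([BR.as_matrix()[:,1],BR.as_matrix()[:,0],-BR.as_matrix()[:,2]],1)
    return (B.T@(p-bay(b,0,0)))*1000
E
python3 - <<'E'
from h import *
print(BR.as_matrix().round(3))
plan(bay(3,0,.13),BR,0,vmax=.035)
E
```

```text
[[ 0.125  0.932  0.339]
 [ 0.992 -0.118 -0.043]
 [-0.     0.342 -0.94 ]]
t 12.1 at [ 0.4333 -0.1175  0.1681] dist 0.4747 ang 20.34 w 0.0496 F [ 1.   0.2 -0.4] n 14
[[-0.008,-0.0002,0.0012,0.1086,0.031,-0.0023,0],[-0.008,-0.0002,0.0012,0.1088,0.0306,-0.0016,0],[-0.008,-0.0002,0.0012,0.1089,0.0302,-0.0009,0],[-0.008,-0.0002,0.0012,0.109,0.0298,-0.0002,0],[-0.008,-0.0002,0.0012,0.1091,0.0294,0.0004,0],[-0.008,-0.0002,0.0012,0.1092,0.029,0.0011,0],[-0.008,-0.0002,0.0012,0.1093,0.0285,0.0018,0],[-0.008,-0.0002,0.0012,0.1095,0.028,0.0024,0]]
[[-0.008,-0.0002,0.0012,0.1096,0.0275,0.003,0],[-0.008,-0.0002,0.0012,0.1097,0.027,0.0036,0],[-0.008,-0.0002,0.0012,0.1098,0.0265,0.0042,0],[-0.008,-0.0002,0.0012,0.1099,0.0259,0.0048,0],[-0.008,-0.0002,0.0012,0.11,0.0254,0.0054,0],[-0.008,-0.0002,0.0012,0.1101,0.0248,0.006,0]]
```

Request:
{"api": "jog_arm", "payload": {
  "targets": [
    [-0.008,0,0.0012,0.1086,0.031,-0.03,0],
    [-0.008,0,0.0012,0.1088,0.0306,-0.03,0],
    [-0.008,0,0.0012,0.1089,0.0302,-0.03,0],
    [-0.008,0,0.0012,0.109,0.0298,-0.03,0],
    [-0.008,0,0.0012,0.1091,0.0294,0,0],
    [-0.008,0,0.0012,0.1092,0.029,0.001,0],
    [-0.008,0,0.0012,0.1093,0.0285,0.0018,0],
    [-0.008,0,0.0012,0.1095,0.028,0.0024,0]
  ]
}}

```text
time: 12.9
ee_pos: [0.5228, 0.1408, 0.1966]
tool_rot: [2.231, 1.995, 0.186]
wrist_force: [0.7, -0.4, -1.2]
width: 0.0497
```

Request:
{"api": "jog_arm", "payload": {
  "targets": [
    [-0.008,0,0.0012,0.1096,0.0275,0.003,0],
    [-0.008,0,0.0012,0.1097,0.027,0.0036,0],
    [-0.008,0,0.0012,0.105,0.0265,0.0042,0],
    [-0.008,0,0.0012,0.09,0.0259,0.0048,0],
    [-0.008,0,0.0012,0.05,0.0254,0.0054,0],
    [0,0,0,0,0,0,0],
    [0,0,0,0,0,0,0]
  ]
}}

```text
time: 13.6
ee_pos: [0.5748, 0.2829, 0.1835]
tool_rot: [2.169, 1.92, 0.282]
wrist_force: [0.3, -0.1, -1.3]
width: 0.0498
```

Run:
```python
from h import *
p,d=snap('wrist','w4.png')
print(inbay(3),sensors.sense()['q'])
plan(bay(3,0,.06),BR,0,vmax=.03)
```

```text
[-11.90654884 -47.98473477 137.05517956] [-0.68405766  0.22087755  0.04298707  1.71907358  0.24354045  1.00081678
  0.69454917]
t 13.65 at [0.5747 0.2827 0.1835] dist 0.0949 ang 2.75 w 0.05 F [-0.2 -0.4 -1.2] n 4
[[-0.0038,0.0006,0.0004,0.0404,0.0131,0.0667,0],[-0.0038,0.0006,0.0004,0.0403,0.0123,0.0669,0],[-0.0038,0.0006,0.0004,0.0402,0.0115,0.0671,0],[-0.0038,0.0006,0.0004,0.0401,0.0106,0.0673,0]]
```

View pics/w4.png

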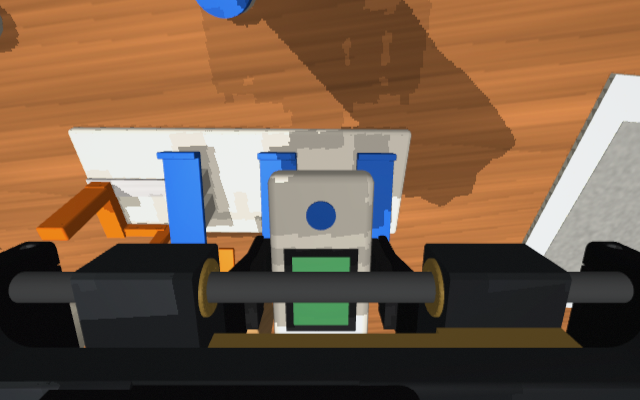

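The view shows the held meter between rests 2 and 3, with the lips at (277,156) and (377,156). I still need about 48 mm in +y.

Request:
{"api": "jog_arm", "payload": {
  "targets": [
    [-0.0038,0,0,0.05,0.0131,0.03,0],
    [-0.0038,0,0,0.05,0.0123,0.04,0],
    [-0.0038,0,0,0.04,0.0115,0.05,0],
    [-0.0038,0,0,0.02,0.0106,0.05,0],
    [0,0,0,0,0,0.02,0],
    [0,0,0,0,0,0,0],
    [0,0,0,0,0,0,0]
  ]
}}

```text
time: 14.35
ee_pos: [0.6138, 0.3165, 0.1315]
tool_rot: [2.148, 1.882, 0.316]
wrist_force: [-0.5, 0.3, -0.1]
width: 0.05
```

Run:
```python
from h import *
p,d=snap('wrist','w5.png')
print(inbay(3))
plan(bay(3,0,.03),BR,0,vmax=.02)
```

```text
[ 3.13839363 -9.67510211 76.42218123]
t 14.4 at [0.6139 0.3164 0.1316] dist 0.0514 ang 0.86 w 0.0494 F [ 0.4 -0.4 -0.9] n 3
[[-0.0002,0.0015,-0.0004,0.0115,-0.0034,0.0559,0],[-0.0002,0.0015,-0.0004,0.0112,-0.0035,0.0559,0],[-0.0002,0.0015,-0.0004,0.011,-0.0035,0.056,0]]
```

View pics/w5.png

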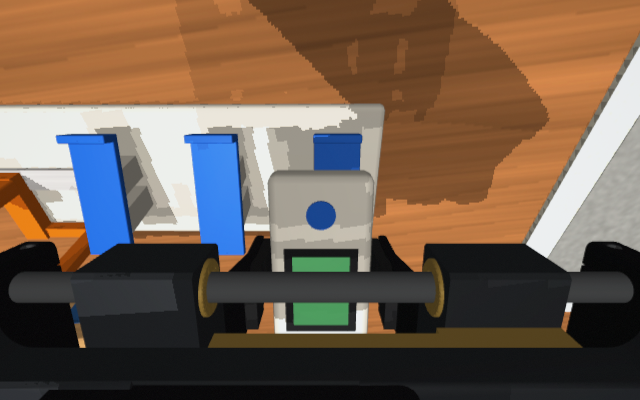

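Run:
```python
from h import *
for b in (1,2,3): 
  print(b,[w2pix('wrist',bay(b,x,z,y)).round(1).tolist() for x,z,y in((-.049,.01,-.017),(-.049,.01,.017),(-.055,.01,.017))])
```

```text
1 [[57.0, 142.8], [104.8, 142.6], [103.3, 133.9]]
2 [[184.0, 142.4], [232.3, 142.3], [231.6, 133.5]]
3 [[312.4, 142.1], [361.3, 142.0], [361.5, 133.1]]
```

Run:
```python
import cv2
i=cv2.imread('pics/w5.png')[95:255,40:400];cv2.imwrite('pics/w5z.png',cv2.resize(i,None,fx=2.2,fy=2.2,interpolation=cv2.INTER_NEAREST))
```

```text
(no output)
```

View pics/w5z.png

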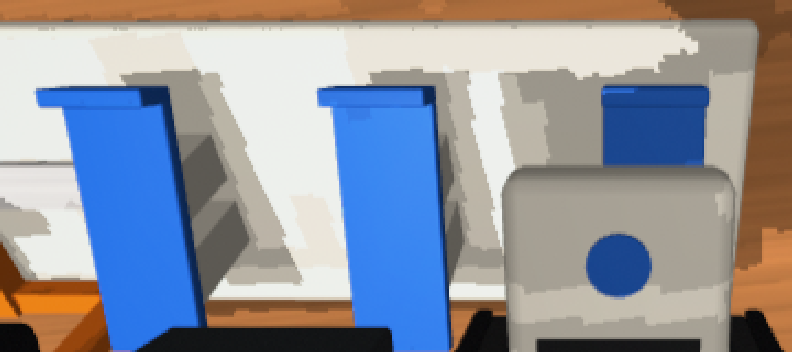

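Request:
{"api": "jog_arm", "payload": {
  "targets": [
    [0,0.0015,0,0.02,-0.003,0.05,0],
    [0,0.0015,0,0.013,-0.003,0.05,0],
    [0,0.0015,0,0.004,-0.003,0.04,0],
    [0,0,0,0,0,0.01,0],
    [0,0,0,0,0,0,0],
    [0,0,0,0,0,0,0]
  ]
}}

```text
time: 15.0
ee_pos: [0.6293, 0.3255, 0.085]
tool_rot: [2.152, 1.889, 0.334]
wrist_force: [0.3, -0.4, 0.2]
width: 0.0495
```

Run:
```python
from h import *
print(inbay(3))
plan(bay(3,0,.006,.0007),BR,0,vmax=.02)
```

```text
[ 0.42108691  1.32742082 27.75376778]
t 15.0 at [0.6293 0.3255 0.085 ] dist 0.0258 ang 0.31 w 0.0495 F [ 0.3 -0.4  0.2] n 2
[[-0.0003,-0.0002,-0.0008,-0.0011,-0.0006,0.0429,0],[-0.0003,-0.0002,-0.0008,-0.0011,-0.0007,0.0429,0]]
```

Request:
{"api": "jog_arm", "payload": {
  "targets": [
    [0,0,0,-0.001,-0.001,0.035,0],
    [0,0,0,-0.001,-0.001,0.025,0],
    [0,0,0,0,0,0.01,0],
    [0,0,0,0,0,0,0],
    [0,0,0,0,0,0,0]
  ]
}}

```text
time: 15.5
ee_pos: [0.6366, 0.3242, 0.064]
tool_rot: [2.152, 1.888, 0.336]
wrist_force: [0.0, -0.5, -0.3]
width: 0.0493
```

Run:
```python
from h import *
print(inbay(3))
plan(bay(3,-.002,.005,.0007),BR,0,vmax=.02)
```

```text
[0.23775932 0.92452029 5.53112103]
t 15.5 at [0.6366 0.3242 0.064 ] dist 0.0051 ang 0.31 w 0.0493 F [ 0.  -0.5 -0.3] n 1
[[-0.0003,-0.0006,-0.0016,-0.0008,-0.0075,0.0151,0]]
```

Request:
{"api": "jog_arm", "payload": {
  "targets": [
    [0,0,0,-0.001,-0.003,0.008,0],
    [0,0,0,0,-0.003,0.006,0],
    [0,0,0,0,0,0.002,0],
    [0,0,0,0,0,0,0]
  ]
}}

```text
time: 15.9
ee_pos: [0.6366, 0.3243, 0.0592]
tool_rot: [2.152, 1.888, 0.337]
wrist_force: [-0.5, 0.8, -0.3]
width: 0.0499
```

Run:
```python
from h import *
print(inbay(3),sensors.sense()['wrist_force'])
```

```text
[-1.39296942  1.0352521   0.99921693] [-0.46345072  0.78133246 -0.31940134]
```

Request:
{"api": "jog_arm", "payload": {
  "targets": [
    [0,0,0,0,-0.002,0.004,0],
    [0,0,0,0,-0.002,0.003,0],
    [0,0,0,0,-0.001,0.002,0],
    [0,0,0,0,0,0,0]
  ]
}}

```text
time: 16.3
ee_pos: [0.6368, 0.3245, 0.0588]
tool_rot: [2.152, 1.887, 0.34]
wrist_force: [-0.1, 0.4, -0.6]
width: 0.0498
```

Run:
```python
from h import *
print(inbay(3),sensors.sense()['wrist_force'])
```

```text
[-1.46091881  1.298774    0.54037295] [-0.0988868   0.4414782  -0.59571786]
```

Request:
{"api": "jog_arm", "payload": {
  "targets": [
    [0,0,0,-0.002,-0.006,0.008,0],
    [0,0,0,-0.001,-0.004,0.006,0],
    [0,0,0,0,0,0.004,0],
    [0,0,0,0,0,0,0]
  ]
}}

```text
time: 16.7
ee_pos: [0.6369, 0.3247, 0.0587]
tool_rot: [2.151, 1.884, 0.347]
wrist_force: [-0.3, -0.1, -1.0]
width: 0.0498
```

Run:
```python
from h import *
print(inbay(3),sensors.sense()['wrist_force'])
p,d=snap('wrist','w6.png')
```

```text
[-1.3476294   1.53560254  0.43347487] [-0.30499543 -0.08146926 -1.00133881]
```

View pics/w6.png

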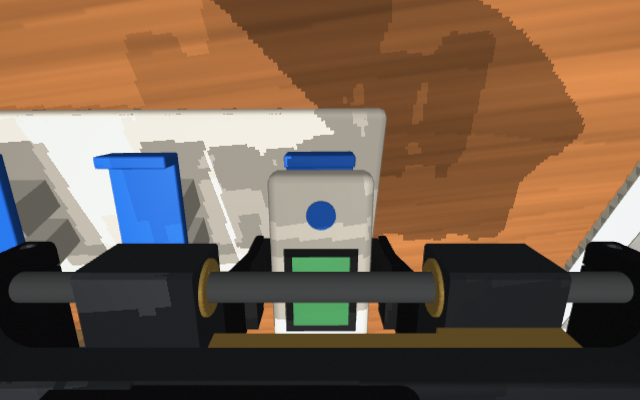

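Request:
{"api": "jog_arm", "payload": {
  "targets": [
    [0.003,0,0,-0.002,-0.012,0.004,0],
    [0.002,0,0,-0.001,-0.01,0.004,0],
    [0,0,0,0,-0.005,0.004,0],
    [0,0,0,0,0,0,0]
  ]
}}

```text
time: 17.15
ee_pos: [0.6359, 0.3252, 0.0582]
tool_rot: [2.158, 1.888, 0.347]
wrist_force: [-0.2, 1.1, -1.0]
width: 0.0497
```

Run:
```python
from h import *
print(inbay(3),sensors.sense()['wrist_force'])
plan(bay(3,-.003,.003,.0007),BR,0,vmax=.02)
```

```text
[-2.57523445  1.88090442  0.39503363] [-0.22781998  1.14477531 -0.96590995]
t 17.15 at [0.6359 0.3252 0.0582] dist 0.0019 ang 0.8 w 0.0497 F [-0.2  1.1 -1. ] n 1
[[0,-0.0033,-0.0029,-0.0039,-0.0014,0.0046,0]]
```

Request:
{"api": "jog_arm", "payload": {
  "targets": [
    [0,-0.0033,-0.003,-0.006,0,0.006,0],
    [0,0,0,-0.003,0,0.004,0],
    [0,0,0,0,0,0,0]
  ]
}}

```text
time: 17.45
ee_pos: [0.6363, 0.3251, 0.058]
tool_rot: [2.146, 1.894, 0.338]
wrist_force: [0.8, -0.6, -0.4]
width: 0.0498
```

Run:
```python
from h import *
print(inbay(3),sensors.sense()['wrist_force'])
plan(bay(3,-.003,.003,.0007),BR,0,vmax=.02)
```

```text
[-2.24684334  1.76773227  0.05938714] [ 0.78002016 -0.62777219 -0.42662215]
t 17.45 at [0.6363 0.3251 0.058 ] dist 0.0017 ang 0.19 w 0.0498 F [ 0.8 -0.6 -0.4] n 1
[[0.0002,-0.001,0.0003,-0.0035,-0.0025,0.0035,0]]
```

Request:
{"api": "jog_arm", "payload": {
  "targets": [
    [0,0,0,0,0,0,0.7],
    [0,0,0,0,0,0,0.7],
    [0,0,0,0,0,0,0.7],
    [0,0,0,0,0,0,0.7]
  ]
}}

```text
time: 17.85
ee_pos: [0.6362, 0.325, 0.0568]
tool_rot: [2.145, 1.895, 0.336]
wrist_force: [-0.8, -0.2, 0.4]
width: 0.0602
```

Run:
```python
from h import *
print(inbay(3))
p,d=snap('wrist','w7.png')
```

```text
[-2.71130045  1.6418045  -1.12975249]
```

View pics/w7.png

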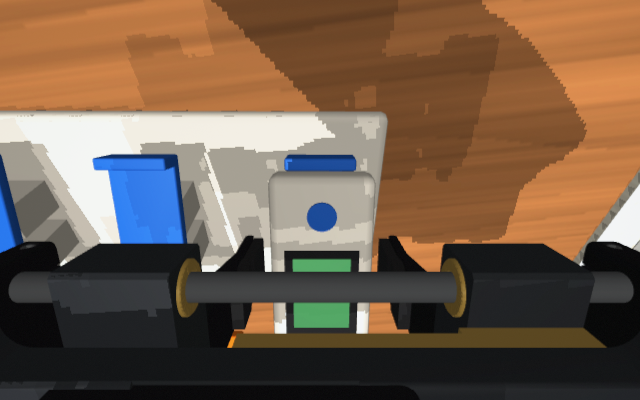

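Request:
{"api": "jog_arm", "payload": {
  "targets": [
    [0,0,0,0,0,-0.03,0.7],
    [0,0,0,0,0,-0.04,0.7],
    [0,0,0,0,0,-0.05,0.75],
    [0,0,0,0,0,-0.08,0.9],
    [0,0,0,0,0,-0.1,0.9],
    [0,0,0,0,0,-0.1,0.9],
    [0,0,0,0,0,0,0.9],
    [0,0,0,0,0,0,0.9]
  ]
}}

```text
time: 18.7
ee_pos: [0.5922, 0.3311, 0.1822]
tool_rot: [2.145, 1.895, 0.344]
wrist_force: [0.1, 0.0, -0.1]
width: 0.0779
```

```bash
cat >> h.py <<'E'
def meas_meters(cam,P):
    for o in outline_of(cam,'meter1'):
        m=cv2.erode(o['pixels'].astype(np.uint8),np.ones((3,3)))>0
        pts=P[m];pts=pts[(pts[:,2]>.005)&(pts[:,2]<.15)]
        if len(pts)<50: continue
        c=np.median(pts,0); u,s,v=np.linalg.svd(pts-pts.mean(0),full_matrices=False)
        n=v[2]*np.sign(v[2][2]);B=np.stack([BR.as_matrix()[:,1],BR.as_matrix()[:,0],-BR.as_matrix()[:,2]],1)
        print(round(o['score'],2),np.round(o['box']),len(pts),'med',c.round(4),'normal',n.round(3),'long',v[0].round(3))
        if c[2]>.04:
            for b in(1,2,3):
                q=(pts-bay(b,0,0))@B*1000
                if abs(np.median(q[:,1]))<45: print('  bay',b,'pct',np.percentile(q,[1,50,99],axis=0).round(1).tolist())
E
python3 - <<'E'
from h import *
print(inbay(3))
p,d=snap('wrist','w8.png');P=cloud('wrist',d);meas_meters('wrist',P)
plan([.5,-.33,.22],down(84),.9)
E
```

```text
[ -1.60220704   2.24403319 131.91081982]
0.57 [291. 140. 349. 242.] 5220 med [0.6271 0.3257 0.0718] normal [-0.351  0.044  0.935] long [ 0.928 -0.117  0.354]
  bay 3 pct [[-45.9, -21.9, 17.4], [-6.0, 1.2, 19.8], [39.1, 24.5, 21.9]]
t 18.8 at [0.5925 0.3311 0.1815] dist 0.6686 ang 20.19 w 0.0784 F [ 0.5 -0.2  0.1] n 17
[[0.0066,-0.0001,-0.0003,-0.1308,0.0008,-0.0086,0.9],[0.0066,-0.0001,-0.0003,-0.1308,0.0005,-0.0086,0.9],[0.0066,-0.0001,-0.0003,-0.1308,0.0002,-0.0085,0.9],[0.0066,-0.0001,-0.0003,-0.1308,-0.0001,-0.0085,0.9],[0.0066,-0.0001,-0.0003,-0.1308,-0.0004,-0.0085,0.9],[0.0066,-0.0001,-0.0003,-0.1308,-0.0008,-0.0085,0.9],[0.0066,-0.0001,-0.0003,-0.1308,-0.0011,-0.0084,0.9],[0.0066,-0.0001,-0.0003,-0.1308,-0.0014,-0.0084,0.9]]
[[0.0066,-0.0001,-0.0003,-0.1308,-0.0017,-0.0083,0.9],[0.0066,-0.0001,-0.0003,-0.1308,-0.002,-0.0083,0.9],[0.0066,-0.0001,-0.0003,-0.1308,-0.0023,-0.0082,0.9],[0.0066,-0.0001,-0.0003,-0.1308,-0.0026,-0.0081,0.9],[0.0066,-0.0001,-0.0003,-0.1308,-0.003,-0.008,0.9],[0.0066,-0.0001,-0.0003,-0.1308,-0.0033,-0.008,0.9],[0.0066,-0.0001,-0.0003,-0.1308,-0.0036,-0.0079,0.9],[0.0066,-0.0001,-0.0003,-0.1308,-0.0039,-0.0078,0.9]]
[[0.0066,-0.0001,-0.0003,-0.1308,-0.0042,-0.0077,0.9]]
```

View pics/w8.png

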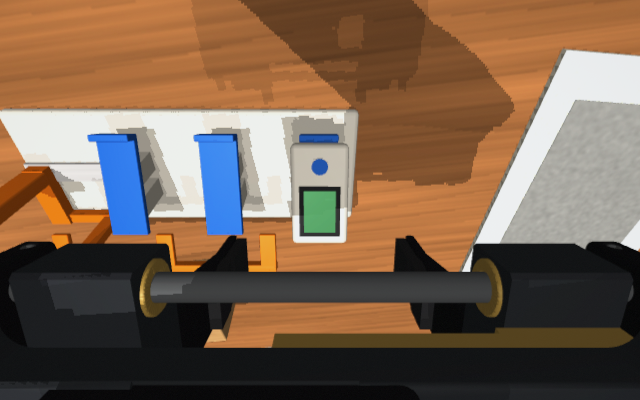

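Run:
```python
from h import *
plan([.47,-.325,.16],down(84),.9,n=16)
```

```text
t 18.8 at [0.5925 0.3311 0.1815] dist 0.6677 ang 20.19 w 0.0784 F [ 0.5 -0.2  0.1] n 16
[[0.007,-0.0001,-0.0004,-0.1388,-0.0094,0.0005,0.9],[0.007,-0.0001,-0.0004,-0.1388,-0.0095,0.0007,0.9],[0.007,-0.0001,-0.0004,-0.1388,-0.0097,0.0009,0.9],[0.007,-0.0001,-0.0004,-0.1388,-0.0098,0.0012,0.9],[0.007,-0.0001,-0.0004,-0.1388,-0.0099,0.0014,0.9],[0.007,-0.0001,-0.0004,-0.1387,-0.0101,0.0016,0.9],[0.007,-0.0001,-0.0004,-0.1387,-0.0102,0.0019,0.9],[0.007,-0.0001,-0.0004,-0.1387,-0.0103,0.0021,0.9]]
[[0.007,-0.0001,-0.0004,-0.1387,-0.0104,0.0024,0.9],[0.007,-0.0001,-0.0004,-0.1387,-0.0105,0.0026,0.9],[0.007,-0.0001,-0.0004,-0.1387,-0.0106,0.0029,0.9],[0.007,-0.0001,-0.0004,-0.1387,-0.0107,0.0032,0.9],[0.007,-0.0001,-0.0004,-0.1387,-0.0108,0.0034,0.9],[0.007,-0.0001,-0.0004,-0.1386,-0.0109,0.0037,0.9],[0.007,-0.0001,-0.0004,-0.1386,-0.011,0.0039,0.9],[0.007,-0.0001,-0.0004,-0.1386,-0.011,0.0042,0.9]]
```

Request:
{"api": "jog_arm", "payload": {
  "targets": [
    [0.007,0,0,-0.1388,-0.0094,0.0,0.9],
    [0.007,0,0,-0.1388,-0.0095,0.0007,0.9],
    [0.007,0,0,-0.1388,-0.0097,0.0009,0.9],
    [0.007,0,0,-0.1388,-0.0098,0.0012,0.9],
    [0.007,0,0,-0.1388,-0.0099,0.0014,0.9],
    [0.007,0,0,-0.1387,-0.0101,0.0016,0.9],
    [0.007,0,0,-0.1387,-0.0102,0.0019,0.9],
    [0.007,0,0,-0.1387,-0.0103,0.0021,0.9]
  ]
}}

```text
time: 19.6
ee_pos: [0.5247, -0.0036, 0.1628]
tool_rot: [2.253, 2.01, 0.165]
wrist_force: [1.0, -1.1, 0.7]
width: 0.0784
```

Request:
{"api": "jog_arm", "payload": {
  "targets": [
    [0.007,0,0,-0.1387,-0.0104,0.0024,0.9],
    [0.007,0,0,-0.1387,-0.0105,0.0026,0.9],
    [0.007,0,0,-0.1387,-0.0106,0.0029,0.9],
    [0.007,0,0,-0.1387,-0.0107,0.0032,0.9],
    [0.007,0,0,-0.12,-0.0108,0.0034,0.9],
    [0.007,0,0,-0.1,-0.0109,0.0037,0.9],
    [0,0,0,-0.06,0,0,0.9],
    [0,0,0,0,0,0,0.9]
  ]
}}

```text
time: 20.4
ee_pos: [0.4678, -0.2682, 0.1489]
tool_rot: [2.35, 2.072, 0.014]
wrist_force: [0.5, 0.4, -0.2]
width: 0.0787
```

Run:
```python
from h import *
print(sensors.sense()['q'])
plan([.4555,-.3296,.07],down(84),.9)
```

```text
[-0.00808659  0.19755371  0.50334543  1.81857733 -0.11036808  1.14045389
  1.97724551]
t 20.4 at [ 0.4678 -0.2682  0.1489] dist 0.1007 ang 1.4 w 0.0787 F [ 0.5  0.4 -0.2] n 3
[[0.0013,-0.0001,-0.0022,-0.0694,-0.0061,0.0876,0.9],[0.0013,-0.0001,-0.0022,-0.0694,-0.0062,0.0876,0.9],[0.0013,-0.0001,-0.0022,-0.0693,-0.0063,0.0876,0.9]]
```

Request:
{"api": "jog_arm", "payload": {
  "targets": [
    [0.0013,0,-0.0022,-0.0694,-0.0061,0.03,0.9],
    [0.0013,0,-0.0022,-0.0694,-0.0062,0.06,0.9],
    [0.001,0,-0.001,-0.06,-0.0063,0.08,0.9],
    [0,0,0,0,-0.01,0.06,0.9],
    [0,0,0,0,0,0,0.9],
    [0,0,0,0,0,0,0.9]
  ]
}}

```text
time: 21.0
ee_pos: [0.4522, -0.324, 0.0749]
tool_rot: [-2.332, -2.098, 0.0]
wrist_force: [-0.5, -0.9, 0.3]
width: 0.0786
```

Run:
```python
from h import *
plan([.4555,-.3296,.05],down(84),.9)
```

```text
t 21.0 at [ 0.4522 -0.324   0.0749] dist 0.0257 ang 0.3 w 0.0786 F [-0.5 -0.9  0.3] n 1
[[-0.0012,-0.0011,-0.0003,-0.0176,0.0131,0.0829,0.9]]
```

Request:
{"api": "jog_arm", "payload": {
  "targets": [
    [-0.001,-0.001,0,-0.012,0.006,0.05,0.9],
    [0,0,0,-0.006,0.003,0.06,0.9],
    [0,0,0,0,0,0.06,0.9],
    [0,0,0,0,0,0.03,0.9],
    [0,0,0,0,0,0,0.9],
    [0,0,0,0,0,0,0.9]
  ]
}}

```text
time: 21.6
ee_pos: [0.4604, -0.3269, 0.0189]
tool_rot: [2.325, 2.105, 0.008]
wrist_force: [-0.1, 0.3, 0.1]
width: 0.0785
```

Run:
```python
from h import *
plan([.4555,-.3296,.004],down(84),.9)
```

```text
t 21.6 at [ 0.4604 -0.3269  0.0189] dist 0.0159 ang 0.51 w 0.0785 F [-0.1  0.3  0.1] n 1
[[0.0023,0,0.0016,-0.0107,-0.0156,0.0497,0.9]]
```

Request:
{"api": "jog_arm", "payload": {
  "targets": [
    [0.001,0,0.001,-0.008,-0.012,0.015,0.9],
    [0,0,0,-0.003,-0.005,0.018,0.9],
    [0,0,0,0,0,0.008,0.9],
    [0,0,0,0,0,0,0.9]
  ]
}}

```text
time: 22.0
ee_pos: [0.4559, -0.3303, 0.008]
tool_rot: [2.328, 2.101, 0.007]
wrist_force: [0.8, 0.8, -0.6]
width: 0.0784
```

Run:
```python
from h import *
plan([.4555,-.3296,.004],down(84),.9)
```

```text
t 22.0 at [ 0.4559 -0.3303  0.008 ] dist 0.0041 ang 0.42 w 0.0784 F [ 0.8  0.8 -0.6] n 1
[[0.0022,0.0002,0.0006,0.0023,-0.0017,0.0133,0.9]]
```

Request:
{"api": "jog_arm", "payload": {
  "targets": [
    [0.001,0,0,0.001,-0.001,0.012,0.9],
    [0,0,0,0,0,0.003,0.9],
    [0,0,0,0,0,0,0]
  ]
}}

```text
time: 22.3
ee_pos: [0.4557, -0.3301, 0.0032]
tool_rot: [2.33, 2.102, 0.003]
wrist_force: [0.1, -0.1, -0.4]
width: 0.0754
```

Request:
{"api": "jog_arm", "payload": {
  "targets": [
    [0,0,0,0,0,0,0],
    [0,0,0,0,0,0,0],
    [0,0,0,0,0,0,0],
    [0,0,0,0,0,0,0],
    [0,0,0,0,0,0,0]
  ]
}}

```text
time: 22.8
ee_pos: [0.4558, -0.3301, 0.0033]
tool_rot: [2.33, 2.102, 0.003]
wrist_force: [-0.2, 0.5, -0.5]
width: 0.0502
```

Request:
{"api": "jog_arm", "payload": {
  "targets": [
    [0,0,0,0,0,-0.05,0],
    [0,0,0,0,0,-0.1,0],
    [0,0,0,0,0,-0.14,0],
    [0,0,0,0,0,-0.14,0],
    [0,0,0,0,0,-0.12,0],
    [0,0,0,0,0,0,0]
  ]
}}

```text
time: 23.4
ee_pos: [0.4534, -0.3302, 0.1786]
tool_rot: [2.333, 2.1, 0.001]
wrist_force: [1.5, -0.3, -0.6]
width: 0.0498
```

Run:
```python
from h import *
plan(bay(2,0,.13),BR,0,vmax=.04)
```

```text
t 23.4 at [ 0.4534 -0.3302  0.1786] dist 0.5842 ang 19.91 w 0.0498 F [ 1.5 -0.3 -0.6] n 15
[[-0.0074,-0.0001,0.0004,0.1289,0.0156,0.0002,0],[-0.0074,-0.0001,0.0004,0.1289,0.0154,0.0005,0],[-0.0074,-0.0001,0.0004,0.1289,0.0152,0.0009,0],[-0.0074,-0.0001,0.0004,0.1289,0.015,0.0012,0],[-0.0074,-0.0001,0.0004,0.129,0.0148,0.0015,0],[-0.0074,-0.0001,0.0004,0.129,0.0146,0.0019,0],[-0.0074,-0.0001,0.0004,0.129,0.0144,0.0022,0],[-0.0074,-0.0001,0.0004,0.129,0.0142,0.0025,0]]
[[-0.0074,-0.0001,0.0004,0.129,0.0139,0.0028,0],[-0.0074,-0.0001,0.0004,0.1291,0.0137,0.0031,0],[-0.0074,-0.0001,0.0004,0.1291,0.0134,0.0034,0],[-0.0074,-0.0001,0.0004,0.1291,0.0132,0.0037,0],[-0.0074,-0.0001,0.0004,0.1291,0.0129,0.0039,0],[-0.0074,-0.0001,0.0004,0.1291,0.0126,0.0042,0],[-0.0074,-0.0001,0.0004,0.1291,0.0124,0.0045,0]]
```

Meter B is held (50 mm). I'll carry it to rest 2.

Request:
{"api": "jog_arm", "payload": {
  "targets": [
    [-0.0074,0,0,0.1289,0.0156,-0.02,0],
    [-0.0074,0,0,0.1289,0.0154,-0.02,0],
    [-0.0074,0,0,0.1289,0.0152,-0.01,0],
    [-0.0074,0,0,0.1289,0.015,0.001,0],
    [-0.0074,0,0,0.129,0.0148,0.0015,0],
    [-0.0074,0,0,0.129,0.0146,0.0019,0],
    [-0.0074,0,0,0.129,0.0144,0.0022,0],
    [-0.0074,0,0,0.129,0.0142,0.0025,0]
  ]
}}

```text
time: 24.2
ee_pos: [0.5213, -0.0233, 0.198]
tool_rot: [2.232, 1.981, 0.196]
wrist_force: [0.5, -0.7, -1.6]
width: 0.0499
```

Request:
{"api": "jog_arm", "payload": {
  "targets": [
    [-0.0074,0,0,0.129,0.0139,0.0028,0],
    [-0.0074,0,0,0.1291,0.0137,0.0031,0],
    [-0.0074,0,0,0.1291,0.0134,0.0034,0],
    [-0.0074,0,0,0.129,0.0132,0.0037,0],
    [-0.0074,0,0,0.12,0.0129,0.0039,0],
    [-0.0074,0,0,0.09,0.0126,0.0042,0],
    [0,0,0,0.03,0,0,0],
    [0,0,0,0,0,0,0]
  ]
}}

```text
time: 25.0
ee_pos: [0.5706, 0.2121, 0.1986]
tool_rot: [2.138, 1.906, 0.331]
wrist_force: [0.2, -0.2, -1.5]
width: 0.0499
```

Run:
```python
from h import *
print(inbay(2,.003))
plan(bay(2,0,.06,.0008),BR,0,vmax=.03)
```

```text
[ -2.09954878 -28.54736064 150.59025783]
t 25.0 at [0.5706 0.2121 0.1986] dist 0.0981 ang 0.67 w 0.0499 F [ 0.2 -0.2 -1.5] n 4
[[-0.0003,-0.0002,0.0009,0.0243,0.0023,0.078,0],[-0.0003,-0.0002,0.0009,0.0243,0.0022,0.078,0],[-0.0003,-0.0002,0.0009,0.0244,0.002,0.078,0],[-0.0003,-0.0002,0.0009,0.0244,0.0019,0.078,0]]
```

Request:
{"api": "jog_arm", "payload": {
  "targets": [
    [0,0,0.0009,0.035,0.0023,0.05,0],
    [0,0,0.0009,0.03,0.0022,0.07,0],
    [0,0,0.0009,0.022,0.002,0.078,0],
    [0,0,0,0.01,0.0019,0.06,0],
    [0,0,0,0,0,0.03,0],
    [0,0,0,0,0,0,0],
    [0,0,0,0,0,0,0]
  ]
}}

```text
time: 25.7
ee_pos: [0.6082, 0.225, 0.1182]
tool_rot: [2.156, 1.881, 0.325]
wrist_force: [-0.7, 0.1, -1.3]
width: 0.0496
```

Run:
```python
from h import *
print(inbay(2,.003))
plan(bay(2,0,.025,.0008),BR,0,vmax=.03)
p,d=snap('wrist','w9.png')
```

```text
[  3.9890469  -11.04916318  62.83357971]
t 25.7 at [0.6082 0.225  0.1182] dist 0.0427 ang 0.67 w 0.0496 F [-0.7  0.1 -1.3] n 2
[[-0.0006,0.0009,-0.0015,0.0201,-0.0066,0.068,0],[-0.0006,0.0009,-0.0015,0.0199,-0.0066,0.068,0]]
```

View pics/w9.png

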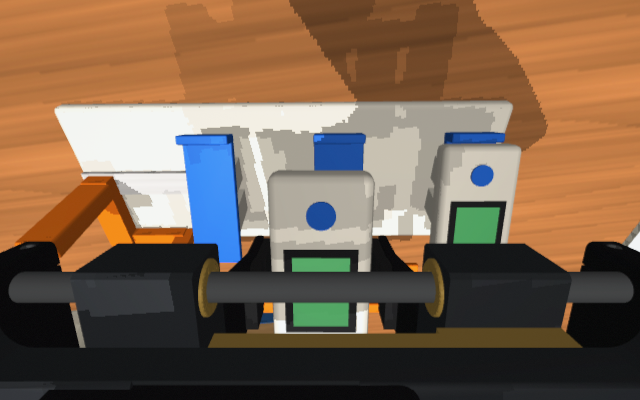

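Request:
{"api": "jog_arm", "payload": {
  "targets": [
    [0,0.001,-0.0015,0.022,-0.006,0.04,0],
    [0,0.001,-0.0015,0.015,-0.005,0.05,0],
    [0,0,0,0.004,-0.002,0.05,0],
    [0,0,0,0,0,0.01,0],
    [0,0,0,0,0,0,0],
    [0,0,0,0,0,0,0]
  ]
}}

```text
time: 26.35
ee_pos: [0.6226, 0.237, 0.0721]
tool_rot: [2.147, 1.896, 0.334]
wrist_force: [0.4, 0.1, -0.9]
width: 0.0498
```

Run:
```python
from h import *
print(inbay(2,.003))
plan(bay(2,-.0005,.006,.0008),BR,0,vmax=.03)
```

```text
[ 0.20406981  2.66321631 15.08357163]
t 26.35 at [0.6226 0.237  0.0721] dist 0.0122 ang 0.2 w 0.0498 F [ 0.4  0.1 -0.9] n 1
[[-0.0008,-0.0007,0.0003,-0.0063,-0.0023,0.0403,0]]
```

Request:
{"api": "jog_arm", "payload": {
  "targets": [
    [0,0,0,-0.007,-0.002,0.02,0],
    [0,0,0,-0.003,-0.002,0.016,0],
    [0,0,0,0,-0.002,0.006,0],
    [0,0,0,0,0,0,0],
    [0,0,0,0,0,0,0]
  ]
}}

```text
time: 26.85
ee_pos: [0.6255, 0.2333, 0.0596]
tool_rot: [2.147, 1.895, 0.336]
wrist_force: [-1.1, -0.3, -2.2]
width: 0.0496
```

Run:
```python
from h import *
print(inbay(2,.003))
plan(bay(2,-.0025,.003,.0008),BR,0,vmax=.03)
```

```text
[-0.9820433  -0.64730559  2.26002321]
t 26.85 at [0.6255 0.2333 0.0596] dist 0.0031 ang 0.18 w 0.0496 F [-1.1 -0.3 -2.2] n 1
[[-0.0004,-0.0009,0.0001,0.0048,-0.0051,0.0076,0]]
```

Request:
{"api": "jog_arm", "payload": {
  "targets": [
    [0,0,0,0.006,-0.008,0.006,0],
    [0,0,0,0.002,-0.005,0.004,0],
    [0,0,0,0,0,0.003,0],
    [0,0,0,0,0,0,0]
  ]
}}

```text
time: 27.25
ee_pos: [0.6241, 0.2359, 0.0573]
tool_rot: [2.146, 1.892, 0.338]
wrist_force: [0.7, -0.6, -0.6]
width: 0.0496
```

Run:
```python
from h import *
print(inbay(2,.003))
plan(bay(2,-.0025,.003,.0008),BR,0,vmax=.03)
```

```text
[-3.35049963  1.8156938   0.6657243 ]
t 27.25 at [0.6241 0.2359 0.0573] dist 0.0015 ang 0.17 w 0.0496 F [ 0.7 -0.6 -0.6] n 1
[[0.0004,-0.0008,-0.0002,-0.0034,0.0028,0.0022,0]]
```

Request:
{"api": "jog_arm", "payload": {
  "targets": [
    [0,0,0,-0.005,0,0.003,0],
    [0,0,0,0,0,0.002,0],
    [0,0,0,0,0,0,0]
  ]
}}

```text
time: 27.55
ee_pos: [0.6241, 0.2357, 0.0571]
tool_rot: [2.146, 1.893, 0.34]
wrist_force: [0.2, 1.3, -0.8]
width: 0.0497
```

Request:
{"api": "jog_arm", "payload": {
  "targets": [
    [0,0,0,0,0,0,0.7],
    [0,0,0,0,0,0,0.7],
    [0,0,0,0,0,0,0.7],
    [0,0,0,0,0,0,0.7]
  ]
}}

```text
time: 27.95
ee_pos: [0.6244, 0.2359, 0.0569]
tool_rot: [2.145, 1.893, 0.341]
wrist_force: [-0.1, -0.3, -0.5]
width: 0.0603
```

Run:
```python
from h import *
print(inbay(2,.003))
p,d=snap('wrist','w10.png')
```

```text
[-3.17527332  1.79111585  0.15451695]
```

View pics/w10.png

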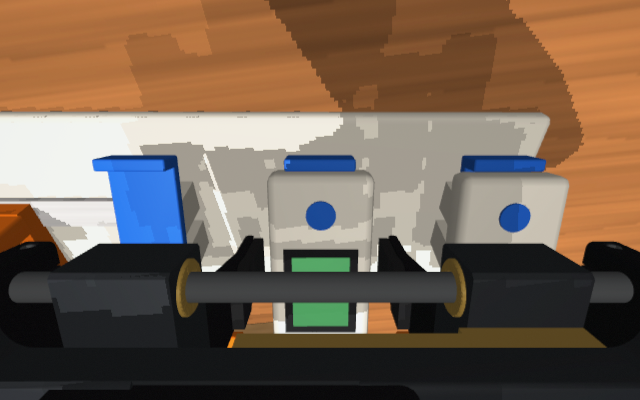

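Both meters now sit against their lips. I'll retreat along the tool axis and verify.

Request:
{"api": "jog_arm", "payload": {
  "targets": [
    [0,0,0,0,0,-0.03,0.7],
    [0,0,0,0,0,-0.04,0.7],
    [0,0,0,0,0,-0.05,0.7],
    [0,0,0,0,0,-0.08,0.7],
    [0,0,0,0,0,-0.1,0.7],
    [0,0,0,0,0,-0.12,0.7],
    [0,0,0,0,0,0,0.7],
    [0,0,0,0,0,0,0.7]
  ]
}}

```text
time: 28.8
ee_pos: [0.5779, 0.2419, 0.1878]
tool_rot: [2.144, 1.893, 0.349]
wrist_force: [0.2, -0.6, -0.6]
width: 0.061
```

Run:
```python
from h import *
p,d=snap('wrist','w11.png');P=cloud('wrist',d);meas_meters('wrist',P)
print(sensors.sense()['q'])
plan(dock(0,-.15,.17),down(YAW),.6)
```

```text
0.76 [386. 144. 451. 241.] 5211 med [0.6266 0.3233 0.0714] normal [-0.356  0.011  0.934] long [ 0.929 -0.105  0.356]
  bay 3 pct [[-45.7, -23.7, 12.6], [-6.4, -1.0, 19.8], [39.7, 23.3, 22.0]]
0.63 [291. 142. 346. 242.] 4997 med [0.615  0.2361 0.0715] normal [-0.35   0.045  0.936] long [ 0.927 -0.124  0.353]
  bay 2 pct [[-46.6, -22.0, 17.5], [-7.1, 1.2, 19.9], [38.2, 24.3, 21.9]]
0.47 [301. 134. 340. 143.] 217 med [0.5764 0.2407 0.0481] normal [-0.415  0.046  0.909] long [0.122 0.992 0.006]
  bay 2 pct [[-53.7, -15.1, 9.9], [-51.2, 0.4, 11.4], [-49.3, 16.1, 13.2]]
[-0.59956742  0.14914054  0.00414813  1.80848033  0.28212196  0.92648323
  0.7101044 ]
t 28.9 at [0.5782 0.242  0.1871] dist 0.1993 ang 91.87 w 0.0608 F [-0.  -0.2 -0.3] n 13
[[0.0067,-0.007,0.0381,-0.0493,0.0107,0.0082,0.6],[0.0067,-0.007,0.0381,-0.0475,0.0166,0.009,0.6],[0.0067,-0.007,0.0381,-0.0449,0.0224,0.0096,0.6],[0.0067,-0.007,0.0381,-0.0417,0.0278,0.01,0.6],[0.0067,-0.007,0.0381,-0.0379,0.0327,0.0103,0.6],[0.0067,-0.007,0.0381,-0.0335,0.0372,0.0103,0.6],[0.0067,-0.007,0.0381,-0.0286,0.0411,0.0102,0.6],[0.0067,-0.007,0.0381,-0.0232,0.0445,0.0099,0.6]]
[[0.0067,-0.007,0.0381,-0.0175,0.0471,0.0093,0.6],[0.0067,-0.007,0.0381,-0.0116,0.049,0.0087,0.6],[0.0067,-0.007,0.0381,-0.0054,0.0502,0.0078,0.6],[0.0067,-0.007,0.0381,0.0007,0.0506,0.0068,0.6],[0.0067,-0.007,0.0381,0.0069,0.0503,0.0057,0.6]]
```

View pics/w11.png

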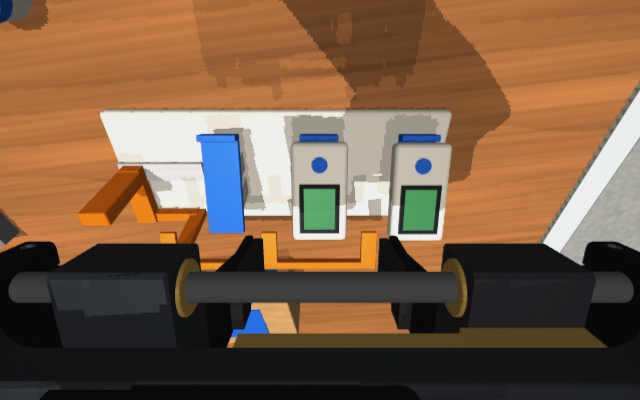

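Request:
{"api": "jog_arm", "payload": {
  "targets": [
    [0.0067,-0.007,0.0381,-0.0493,0.0107,0,0.6],
    [0.0067,-0.007,0.0381,-0.0475,0.0166,0,0.6],
    [0.0067,-0.007,0.0381,-0.0449,0.0224,0.005,0.6],
    [0.0067,-0.007,0.0381,-0.0417,0.0278,0.01,0.6],
    [0.0067,-0.007,0.0381,-0.0379,0.0327,0.0103,0.6],
    [0.0067,-0.007,0.0381,-0.0335,0.0372,0.0103,0.6],
    [0.0067,-0.007,0.0381,-0.0286,0.0411,0.0102,0.6],
    [0.0067,-0.007,0.0381,-0.0232,0.0445,0.0099,0.6]
  ]
}}

```text
time: 29.7
ee_pos: [0.587, 0.1176, 0.1746]
tool_rot: [2.959, 0.664, 0.125]
wrist_force: [0.2, 0.6, -0.5]
width: 0.0518
```

Request:
{"api": "jog_arm", "payload": {
  "targets": [
    [0.0067,-0.007,0.0381,-0.0175,0.0471,0.0093,0.6],
    [0.0067,-0.007,0.0381,-0.0116,0.049,0.0087,0.6],
    [0.0067,-0.007,0.0381,-0.0054,0.0502,0.0078,0.6],
    [0.0067,-0.007,0.0381,0.0007,0.045,0.0068,0.6],
    [0.005,-0.005,0.01,0.005,0.02,0,0.6],
    [0,0,0,0,0,0,0.6],
    [0,0,0,0,0,0,0.6]
  ]
}}

```text
time: 30.4
ee_pos: [0.5918, 0.0457, 0.162]
tool_rot: [3.131, -0.15, -0.044]
wrist_force: [-1.7, 0.3, 0.4]
width: 0.0523
```

Run:
```python
from h import *
plan([.6042,.0453,.13],down(YAW),.6,vmax=.02)
```

```text
t 30.4 at [0.5918 0.0457 0.162 ] dist 0.0343 ang 2.38 w 0.0523 F [-1.7  0.3  0.4] n 2
[[0.0013,0.0044,0.0048,0.022,-0.0017,0.0528,0.6],[0.0013,0.0044,0.0048,0.0213,-0.0019,0.0531,0.6]]
```

Request:
{"api": "jog_arm", "payload": {
  "targets": [
    [0.0013,0.0044,0.0048,0.03,-0.0017,0.03,0.6],
    [0.001,0.0044,0.004,0.018,-0.0019,0.03,0.6],
    [0,0,0,0,0,0.01,0.6],
    [0,0,0,0,0,0,0.6],
    [0,0,0,0,0,0,0.6]
  ]
}}

```text
time: 30.9
ee_pos: [0.6066, 0.0498, 0.1383]
tool_rot: [3.137, -0.178, 0.004]
wrist_force: [0.3, 0.3, -0.3]
width: 0.0524
```

Run:
```python
from h import *
plan([.6042,.0453,.07],down(YAW),.6,vmax=.02)
```

```text
t 30.9 at [0.6066 0.0498 0.1383] dist 0.0685 ang 0.7 w 0.0524 F [ 0.3  0.3 -0.3] n 4
[[0,-0.0002,0.001,-0.0017,0.004,0.0569,0.6],[0,-0.0002,0.001,-0.0017,0.004,0.0569,0.6],[0,-0.0002,0.001,-0.0016,0.004,0.0569,0.6],[0,-0.0002,0.001,-0.0016,0.004,0.0569,0.6]]
```

Request:
{"api": "jog_arm", "payload": {
  "targets": [
    [0,0,0.002,-0.004,0.008,0.04,0.6],
    [0,0,0.001,-0.002,0.004,0.057,0.6],
    [0,0,0,0,0.002,0.06,0.6],
    [0,0,0,0,0,0.04,0.6],
    [0,0,0,0,0,0,0.6],
    [0,0,0,0,0,0,0.6]
  ]
}}

```text
time: 31.5
ee_pos: [0.6043, 0.046, 0.0761]
tool_rot: [-3.135, 0.193, -0.006]
wrist_force: [-0.2, 0.0, 0.3]
width: 0.0522
```

Run:
```python
from h import *
plan([.6042,.0453,.07],down(YAW),.6,vmax=.02)
```

```text
t 31.5 at [0.6043 0.046  0.0761] dist 0.0062 ang 0.27 w 0.0522 F [-0.2  0.   0.3] n 1
[[-0.0002,-0.0012,0.0009,0,0.0022,0.0204,0.6]]
```

Request:
{"api": "jog_arm", "payload": {
  "targets": [
    [0,0,0,0,0.002,0.02,0.6],
    [0,0,0,0,0,0,0],
    [0,0,0,0,0,0,0],
    [0,0,0,0,0,0,0],
    [0,0,0,0,0,0,0],
    [0,0,0,0,0,0,0],
    [0,0,0,0,0,0,0]
  ],
  "force": 15
}}

```text
time: 32.2
ee_pos: [0.6043, 0.0457, 0.0721]
tool_rot: [-3.134, 0.192, -0.007]
wrist_force: [-2.3, 0.3, 5.3]
width: 0.0138
```

Request:
{"api": "jog_arm", "payload": {
  "targets": [
    [0,0,0,0,-0.02,0,0],
    [0,0,0,0,-0.025,0,0],
    [0,0,0,0,-0.025,0,0],
    [0,0,0,0,-0.025,0,0],
    [0,0,0,0,-0.025,0,0],
    [0,0,0,0,-0.02,0,0],
    [0,0,0,0,-0.0,0,0]
  ]
}}

```text
time: 32.9
ee_pos: [0.61, 0.0901, 0.0721]
tool_rot: [-3.135, 0.193, -0.007]
wrist_force: [0.6, 0.3, 0.4]
width: 0.014
```

Run:
```python
from h import *
plan(dock(0,-.105,.07),down(YAW),0,vmax=.02)
```

```text
t 32.9 at [0.61   0.0901 0.0721] dist 0.0022 ang 0.28 w 0.014 F [0.6 0.3 0.4] n 1
[[-0.0002,-0.0013,0.0008,0.0005,0.0011,0.0071,0]]
```

Already at the expected home position. I'll press on gently to feel the stop.

Request:
{"api": "jog_arm", "payload": {
  "targets": [
    [0,0,0,0,-0.015,0,0],
    [0,0,0,0,-0.015,0,0],
    [0,0,0,0,-0.015,0,0]
  ]
}}

```text
time: 33.2
ee_pos: [0.6101, 0.0912, 0.072]
tool_rot: [3.121, -0.206, -0.001]
wrist_force: [-4.4, -12.9, 6.2]
width: 0.014
```

Request:
{"api": "jog_arm", "payload": {
  "targets": [
    [0,0,0,0,-0.02,0,0],
    [0,0,0,0,-0.02,0,0]
  ]
}}

```text
time: 33.4
ee_pos: [0.6101, 0.0917, 0.0718]
tool_rot: [3.107, -0.218, -0.008]
wrist_force: [-8.0, -17.0, 7.9]
width: 0.0142
```

Request:
{"api": "jog_arm", "payload": {
  "targets": [
    [0,0,0,0,0,0,0.6],
    [0,0,0,0,0,0,0.6],
    [0,0,0,0,0,0,0.6],
    [0,0,0,0,0,-0.06,0.6],
    [0,0,0,0,0,-0.1,0.6],
    [0,0,0,0,0,-0.14,0.6],
    [0,0,0,-0.05,0,-0.14,0.6],
    [0,0,0,-0.06,0,0,0.9]
  ]
}}

```text
time: 34.2
ee_pos: [0.578, 0.1026, 0.2071]
tool_rot: [3.109, -0.215, -0.01]
wrist_force: [0.7, 0.5, 0.7]
width: 0.0549
```

Run:
```python
from h import *
print(sensors.sense()['ee_pos'])
snap('scene','s2.png');p,d=snap('wrist','w12.png')
p,d=snap('top','t4.png');P=cloud('top',d)
for o in outline_of('top','tub1'):
    m=o['pixels'];pts=P[m&(d>0)];print(round(o['score'],2),np.round(o['box']),np.median(pts,0).round(4))
```

```text
[0.57802893 0.10264237 0.20706944]
0.73 [306. 272. 325. 295.] [0.4371 0.0064 0.0347]
```

View pics/s2.png

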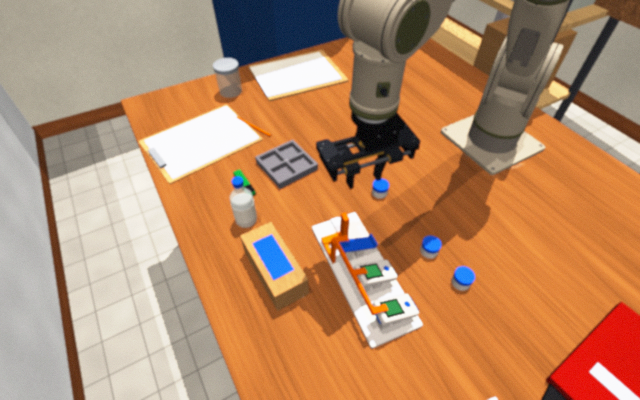

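View pics/w12.png

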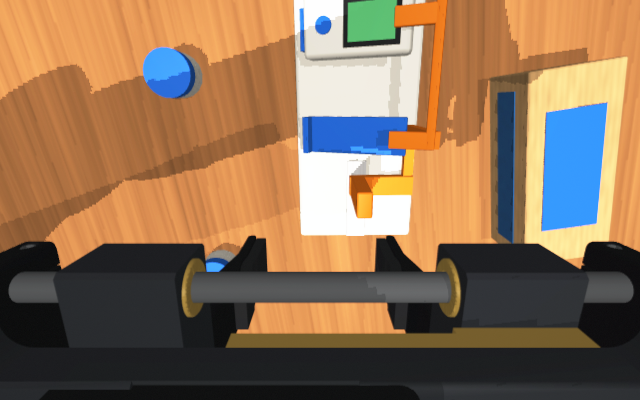

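View pics/t4.png

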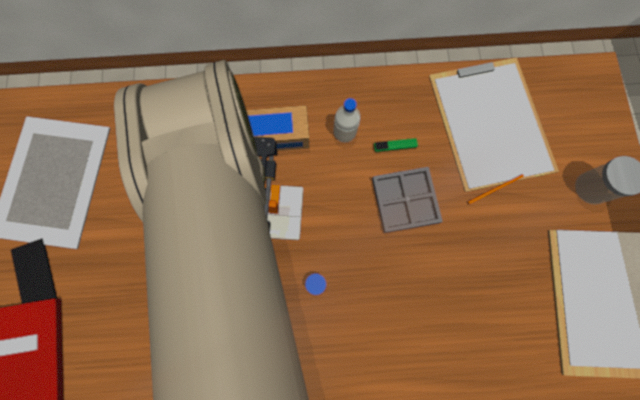

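Run:
```python
from h import *
p,d=snap('wrist','w13.png');P=cloud('wrist',d)
hsv=cv2.cvtColor(p,cv2.COLOR_RGB2HSV)
org=(hsv[...,0]<22)&(hsv[...,1]>190)
c,s=np.cos(np.radians(YAW)),np.sin(np.radians(YAW))
def dkc(X): return np.stack([X[...,0]*c+X[...,1]*s-DC[0],-X[...,0]*s+X[...,1]*c-DC[1],X[...,2]],-1)*1000
Q=dkc(P)
for nm,(r0,r1,c0,c1) in {'tongue1':(125,155,388,426),'tongue2':(2,30,394,430),'fin':(185,222,350,380)}.items():
    m=org[r0:r1,c0:c1]&(Q[r0:r1,c0:c1,2]>(70 if nm!='fin' else 88))&(Q[r0:r1,c0:c1,2]<115);q=Q[r0:r1,c0:c1][m];print(nm,len(q),np.percentile(q,[2,50,98],axis=0).round(1).tolist())
```

```text
tongue1 643 [[19.0, -56.5, 91.5], [32.4, -49.8, 96.8], [44.3, -43.5, 101.5]]
tongue2 682 [[18.8, 32.7, 91.2], [29.1, 38.7, 95.6], [40.0, 45.0, 99.9]]
fin 392 [[-7.3, -114.6, 90.0], [-0.0, -103.8, 95.7], [5.9, -93.3, 97.1]]
```

Run:
```python
from h import *
plan([.4375,.0068,.10],down(-38.5),.95,vmax=.035)
```

```text
t 34.45 at [0.5755 0.1015 0.2004] dist 0.1952 ang 30.64 w 0.0724 F [ 1.1 -0.8  0.2] n 6
[[0.0017,0.0003,0.0283,-0.0679,0.061,0.0586,0.95],[0.0017,0.0003,0.0283,-0.0623,0.0671,0.0581,0.95],[0.0017,0.0003,0.0283,-0.0561,0.0727,0.0577,0.95],[0.0017,0.0003,0.0283,-0.0494,0.0777,0.0572,0.95],[0.0017,0.0003,0.0283,-0.0424,0.0821,0.0568,0.95],[0.0017,0.0003,0.0283,-0.035,0.0858,0.0563,0.95]]
```

Request:
{"api": "jog_arm", "payload": {
  "targets": [
    [0.0017,0,0.0283,-0.0679,0.061,0.02,0.95],
    [0.0017,0,0.0283,-0.0623,0.0671,0.04,0.95],
    [0.0017,0,0.0283,-0.0561,0.0727,0.0577,0.95],
    [0.0017,0,0.0283,-0.0494,0.0777,0.0572,0.95],
    [0.0017,0,0.0283,-0.0424,0.075,0.0568,0.95],
    [0.0017,0,0.02,-0.02,0.04,0.05,0.95],
    [0,0,0,0,0,0,0.95],
    [0,0,0,0,0,0,0.95]
  ]
}}

```text
time: 35.25
ee_pos: [0.4459, 0.0145, 0.1093]
tool_rot: [2.963, -1.025, -0.021]
wrist_force: [1.2, 0.4, -0.1]
width: 0.0829
```

Run:
```python
from h import *
p,d=snap('wrist','w14.png');P=cloud('wrist',d)
for o in outline_of('wrist','tub1'):
    m=o['pixels'];pts=P[m];pts=pts[(pts[:,2]>.028)&(pts[:,2]<.045)]
    if len(pts): print(round(o['score'],2),np.round(o['box']),pts.mean(0).round(4),pts.min(0).round(4),pts.max(0).round(4))
plan([.4375,.0068,.06],down(-38.5),.95,vmax=.035)
```

```text
0.81 [292. 186. 350. 253.] [0.439  0.0064 0.0353] [ 0.4162 -0.0169  0.028 ] [0.4606 0.0276 0.0376]
t 35.35 at [0.4462 0.0147 0.1096] dist 0.051 ang 0.89 w 0.083 F [-0.5  0.1  0.5] n 2
[[0.0016,0.0016,0.001,-0.0025,0.0185,0.0829,0.95],[0.0016,0.0016,0.001,-0.0028,0.019,0.0828,0.95]]
```

View pics/w14.png

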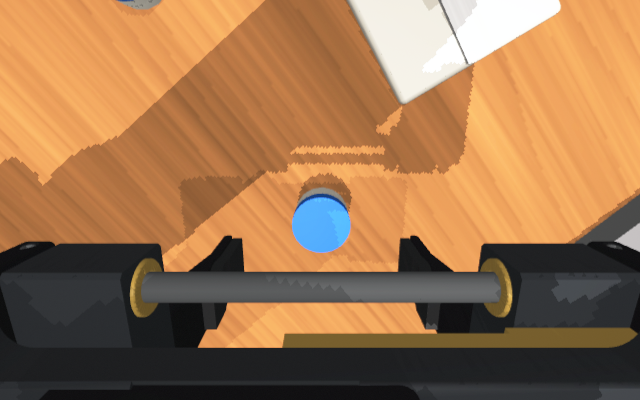

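Request:
{"api": "jog_arm", "payload": {
  "targets": [
    [0.001,0.001,0.001,-0.002,0.025,0.04,0.95],
    [0.001,0.001,0.001,-0.002,0.012,0.06,0.95],
    [0,0,0,0,0,0.06,0.95],
    [0,0,0,0,0,0.05,0.95],
    [0,0,0,0,0,0,0.95],
    [0,0,0,0,0,0,0.95]
  ]
}}

```text
time: 35.95
ee_pos: [0.446, 0.0097, 0.0491]
tool_rot: [-2.972, 1.019, -0.005]
wrist_force: [0.3, 0.3, 0.7]
width: 0.0826
```

Run:
```python
from h import *
plan([.4384,.0056,.019],down(-38.5),.95,vmax=.035)
```

```text
t 35.95 at [0.446  0.0097 0.0491] dist 0.0313 ang 0.66 w 0.0826 F [0.3 0.3 0.7] n 1
[[-0.0004,-0.001,0.0035,-0.0121,0.0265,0.1001,0.95]]
```

Request:
{"api": "jog_arm", "payload": {
  "targets": [
    [0,-0.001,0.003,-0.01,0.022,0.03,0.95],
    [0,0,0,-0.004,0.01,0.04,0.95],
    [0,0,0,0,0,0.03,0.95],
    [0,0,0,0,0,0,0.95],
    [0,0,0,0,0,0,0.95]
  ]
}}

```text
time: 36.45
ee_pos: [0.4379, 0.0048, 0.0184]
tool_rot: [-2.964, 1.032, -0.004]
wrist_force: [-0.1, -0.8, -0.1]
width: 0.0825
```

Run:
```python
from h import *
plan([.4384,.0056,.019],down(-38.5),.95,vmax=.035)
```

```text
t 36.45 at [0.4379 0.0048 0.0184] dist 0.0012 ang 0.25 w 0.0825 F [-0.1 -0.8 -0.1] n 1
[[-0.0011,-0.0005,0.0007,-0.0003,-0.0033,-0.0021,0.95]]
```

Request:
{"api": "jog_arm", "payload": {
  "targets": [
    [0,0,0,0,0,0,0],
    [0,0,0,0,0,0,0],
    [0,0,0,0,0,0,0],
    [0,0,0,0,0,0,0],
    [0,0,0,0,0,0,0],
    [0,0,0,0,0,0,0],
    [0,0,0,0,0,0,0]
  ],
  "force": 15
}}

```text
time: 37.15
ee_pos: [0.4387, 0.0051, 0.0193]
tool_rot: [-2.964, 1.031, -0.006]
wrist_force: [-0.2, 0.3, -0.5]
width: 0.0436
```

Request:
{"api": "jog_arm", "payload": {
  "targets": [
    [0,0,0,0,0,-0.05,0],
    [0,0,0,0,0,-0.1,0],
    [0,0,0,0,0,-0.14,0],
    [0,0,0,0,0,-0.1,0],
    [0,0,0,0,0,0,0]
  ]
}}

```text
time: 37.65
ee_pos: [0.4366, 0.0043, 0.1394]
tool_rot: [-2.966, 1.033, -0.001]
wrist_force: [-0.3, -0.0, -0.9]
width: 0.0432
```

```bash
cat >> h.py <<'E'
CY=6.5;CC=np.array([.6162,-.2153])
def cell(i,j,z):
    a=np.radians(CY);c,s=np.cos(a),np.sin(a);x,y=.031*i,.031*j
    return np.array([CC[0]+c*x-s*y,CC[1]+s*x+c*y,z])
E
python3 - <<'E'
from h import *
for i in(-1,1):
  for j in(-1,1): print(i,j,cell(i,j,0).round(4))
plan(cell(-1,-1,.14)+np.array([-.04,-.04,0]),down(-38.5),0,vmax=.035)
E
```

```text
-1 -1 [ 0.5889 -0.2496  0.    ]
-1 1 [ 0.5819 -0.188   0.    ]
1 -1 [ 0.6505 -0.2426  0.    ]
1 1 [ 0.6435 -0.181   0.    ]
t 37.65 at [0.4366 0.0043 0.1394] dist 0.3147 ang 0.13 w 0.0432 F [-0.3 -0.  -0.9] n 9
[[0,0,0.0001,0.1002,0.0595,-0.0002,0],[0,0,0.0001,0.1002,0.0595,-0.0002,0],[0,0,0.0001,0.1002,0.0594,-0.0002,0],[0,0,0.0001,0.1003,0.0594,-0.0002,0],[0,0,0.0001,0.1003,0.0594,-0.0002,0],[0,0,0.0001,0.1003,0.0594,-0.0002,0],[0,0,0.0001,0.1003,0.0594,-0.0002,0],[0,0,0.0001,0.1003,0.0593,-0.0002,0]]
[[0,0,0.0001,0.1003,0.0593,-0.0002,0]]
```

Request:
{"api": "jog_arm", "payload": {
  "targets": [
    [0,0,0,0.1,0.06,0,0],
    [0,0,0,0.1,0.06,0,0],
    [0,0,0,0.1,0.06,0,0],
    [0,0,0,0.1,0.06,0,0],
    [0,0,0,0.1,0.06,0,0],
    [0,0,0,0.1,0.06,0,0],
    [0,0,0,0.1,0.06,0,0],
    [0,0,0,0.06,0.04,0,0]
  ]
}}

```text
time: 38.45
ee_pos: [0.532, -0.2501, 0.134]
tool_rot: [-2.971, 1.018, 0.003]
wrist_force: [-0.3, -0.6, 0.1]
width: 0.0432
```

Request:
{"api": "jog_arm", "payload": {
  "targets": [
    [0,0,0,0,0,0,0],
    [0,0,0,0,0,0,0]
  ]
}}

```text
time: 38.65
ee_pos: [0.5308, -0.2533, 0.1316]
tool_rot: [2.968, -1.024, -0.007]
wrist_force: [0.1, 0.9, -0.3]
width: 0.0439
```

Run:
```python
from h import *
p,d=snap('wrist','w15.png');P=cloud('wrist',d);np.save('w15.npy',P)
for o in outline_of('wrist','crate')[:1]:
    m=cv2.dilate(o['pixels'].astype(np.uint8),np.ones((5,5)))>0
    q=P[m];q=q[(q[:,2]>.019)&(q[:,2]<.032)];print(o['box'],len(q),np.median(q[:,2]),cv2.minAreaRect((q[:,:2]*1000).astype(np.float32)))
for o in mark_of('wrist','crate'):print(o,pix2w('wrist',o['location'],z=0))
plan(cell(1,-1,.09),down(-38.5),0,vmax=.035)
# draw cell centres
for i in(-1,1):
  for j in(-1,1):
    u=w2pix('wrist',cell(i,j,.008));cv2.circle(p,(int(u[0]),int(u[1])),3,(255,0,0),-1)
for a in(-66,66):
  for b in(-66,66):
    x=cell(a/31,b/31,.024);u=w2pix('wrist',x);cv2.circle(p,(int(u[0]),int(u[1])),3,(0,255,0),-1)
cv2.imwrite('pics/w15b.png',p[:,:,::-1])
```

```text
[261.7, 0.0, 498.5, 211.5] 10294 0.02526524963938475 ((616.5420532226562, -216.66053771972656), (132.68893432617188, 132.53416442871094), 6.649937629699707)
{'location': [94.6, 374.9], 'score': 0.57} [ 0.62008832 -0.21305079  0.        ]
t 38.8 at [ 0.5311 -0.2522  0.1324] dist 0.127 ang 0.57 w 0.0434 F [-0.5 -0.3 -0.9] n 4
[[0.0001,0.0003,0.0007,0.0736,-0.0676,0.035,0],[0.0001,0.0003,0.0007,0.0734,-0.0678,0.035,0],[0.0001,0.0003,0.0007,0.0732,-0.0679,0.0351,0],[0.0001,0.0003,0.0007,0.073,-0.0681,0.0352,0]]
```

View pics/w15b.png

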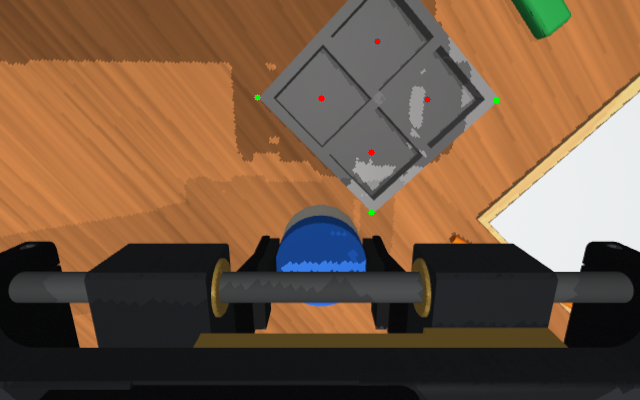

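Request:
{"api": "jog_arm", "payload": {
  "targets": [
    [0,0,0,0.0736,-0.068,0.02,0],
    [0,0,0,0.0734,-0.068,0.03,0],
    [0,0,0,0.0732,-0.068,0.035,0],
    [0,0,0,0.05,-0.05,0.035,0],
    [0,0,0,0,0,0,0],
    [0,0,0,0,0,0,0]
  ]
}}

```text
time: 39.4
ee_pos: [0.6463, -0.2335, 0.096]
tool_rot: [-2.97, 1.009, 0.004]
wrist_force: [-0.4, -0.7, 0.0]
width: 0.0434
```

```bash
sed -i 's/^CY=.*/CY=6.55;CC=np.array([.6164,-.2160])/' h.py
python3 - <<'E'
from h import *
plan(cell(1,-1,.05),down(-38.5),0,vmax=.035)
E
```

```text
t 39.4 at [ 0.6463 -0.2335  0.096 ] dist 0.0472 ang 1.01 w 0.0434 F [-0.4 -0.7  0. ] n 2
[[-0.0007,0.0006,0.0027,0.0161,0.0088,0.0765,0],[-0.0007,0.0006,0.0027,0.016,0.0085,0.0766,0]]
```

Request:
{"api": "jog_arm", "payload": {
  "targets": [
    [0,0,0.0027,0.018,0.01,0.03,0],
    [0,0,0.0027,0.01,0.006,0.05,0],
    [0,0,0,0.002,0,0.04,0],
    [0,0,0,0,0,0.01,0],
    [0,0,0,0,0,0,0],
    [0,0,0,0,0,0,0]
  ]
}}

```text
time: 40.0
ee_pos: [0.6483, -0.2437, 0.0544]
tool_rot: [-2.959, 1.039, 0.004]
wrist_force: [-0.3, 0.4, -0.4]
width: 0.0437
```

Run:
```python
from h import *
plan(cell(1,-1,.030),down(-38.5),0,vmax=.035)
```

```text
t 40.0 at [ 0.6483 -0.2437  0.0544] dist 0.0246 ang 0.42 w 0.0437 F [-0.3  0.4 -0.4] n 1
[[-0.0014,0.0014,-0.0012,0.0058,-0.006,0.0815,0]]
```

Request:
{"api": "jog_arm", "payload": {
  "targets": [
    [0,0,0,0.005,-0.005,0.03,0],
    [0,0,0,0.002,-0.002,0.03,0],
    [0,0,0,0,0,0.02,0],
    [0,0,0,0,0,0.0,0],
    [0,0,0,0,0,0,0]
  ]
}}

```text
time: 40.5
ee_pos: [0.6519, -0.2431, 0.0289]
tool_rot: [-2.959, 1.039, 0.003]
wrist_force: [0.1, 0.4, -0.7]
width: 0.0437
```

Run:
```python
from h import *
plan(cell(1,-1,.028),down(-38.5),0,vmax=.035)
```

```text
t 40.5 at [ 0.6519 -0.2431  0.0289] dist 0.0015 ang 0.4 w 0.0437 F [ 0.1  0.4 -0.7] n 1
[[-0.0016,0.0012,-0.001,-0.0026,0.003,0.0029,0]]
```

Request:
{"api": "jog_arm", "payload": {
  "targets": [
    [0,0,0,-0.003,0.003,0.005,0],
    [0,0,0,0,0,0,0],
    [0,0,0,0,0,0,0.65],
    [0,0,0,0,0,0,0.65],
    [0,0,0,0,0,0,0.65],
    [0,0,0,0,0,-0.03,0.65],
    [0,0,0,0,0,-0.05,0.65],
    [0,0,0,0,0,-0.1,0.65]
  ]
}}

```text
time: 41.3
ee_pos: [0.6488, -0.2429, 0.0816]
tool_rot: [-2.959, 1.039, 0.01]
wrist_force: [0.6, 0.1, 0.9]
width: 0.0563
```

Request:
{"api": "jog_arm", "payload": {
  "targets": [
    [0,0,0,-0.1,0.05,-0.12,0.95],
    [0,0,0,-0.1,0.05,-0.1,0.95],
    [0,0,0,0,0,0,0.95],
    [0,0,0,0,0,0,0.95]
  ]
}}

```text
time: 41.7
ee_pos: [0.5841, -0.2306, 0.1593]
tool_rot: [-2.957, 1.039, -0.006]
wrist_force: [0.6, 0.7, -0.3]
width: 0.0786
```

Run:
```python
from h import *
p,d=snap('wrist','w16.png');snap('scene','s3.png')
p,d=snap('top','t5.png');P=cloud('top',d)
for o in outline_of('top','tub1'):
    m=o['pixels'];pts=P[m&(d>0)];pts=pts[pts[:,2]>.028];print(round(o['score'],2),np.round(o['box']),np.mean(pts,0).round(4))
plan([.444,.2240,.12],down(-38.5),.95,vmax=.045)
```

```text
0.65 [405. 172. 428. 196.] [ 0.649  -0.2388  0.0453]
0.6 [204. 276. 230. 298.] [0.444  0.2254 0.0347]
0.58 [165. 268. 190. 288.] [0.4677 0.3096 0.0345]
t 41.9 at [ 0.5839 -0.2307  0.1568] dist 0.4772 ang 0.38 w 0.082 F [ 0.2  1.1 -0.7] n 11
[[-0.0001,0,-0.0001,-0.1193,-0.0809,0.0117,0.95],[-0.0001,0,-0.0001,-0.1192,-0.081,0.0117,0.95],[-0.0001,0,-0.0001,-0.1192,-0.081,0.0116,0.95],[-0.0001,0,-0.0001,-0.1192,-0.0811,0.0115,0.95],[-0.0001,0,-0.0001,-0.1192,-0.0811,0.0115,0.95],[-0.0001,0,-0.0001,-0.1191,-0.0812,0.0114,0.95],[-0.0001,0,-0.0001,-0.1191,-0.0812,0.0114,0.95],[-0.0001,0,-0.0001,-0.1191,-0.0813,0.0113,0.95]]
[[-0.0001,0,-0.0001,-0.119,-0.0813,0.0113,0.95],[-0.0001,0,-0.0001,-0.119,-0.0814,0.0112,0.95],[-0.0001,0,-0.0001,-0.119,-0.0814,0.0112,0.95]]
```

View pics/w16.png

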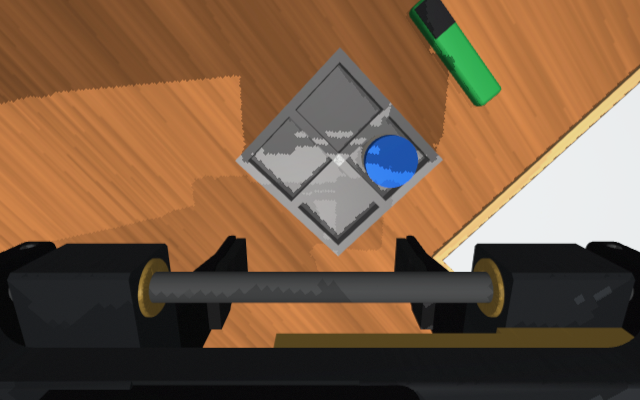

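View pics/t5.png

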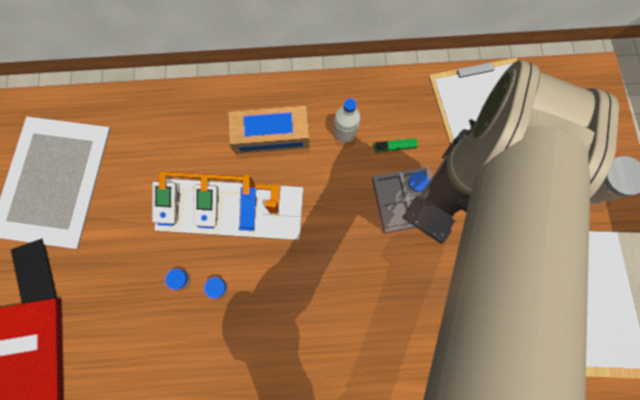

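Request:
{"api": "jog_arm", "payload": {
  "targets": [
    [0,0,0,-0.1193,-0.081,0.0,0.95],
    [0,0,0,-0.1192,-0.081,0.006,0.95],
    [0,0,0,-0.1192,-0.081,0.0116,0.95],
    [0,0,0,-0.1192,-0.081,0.0115,0.95],
    [0,0,0,-0.1192,-0.081,0.0115,0.95],
    [0,0,0,-0.1191,-0.081,0.0114,0.95],
    [0,0,0,-0.1191,-0.081,0.0114,0.95],
    [0,0,0,-0.1191,-0.081,0.0113,0.95]
  ]
}}

```text
time: 42.7
ee_pos: [0.4797, 0.1044, 0.1264]
tool_rot: [2.951, -1.054, -0.01]
wrist_force: [1.4, 0.2, 0.0]
width: 0.0828
```

Request:
{"api": "jog_arm", "payload": {
  "targets": [
    [0,0,0,-0.119,-0.081,0.0113,0.95],
    [0,0,0,-0.09,-0.06,0.0112,0.95],
    [0,0,0,-0.03,-0.02,0,0.95],
    [0,0,0,0,0,0,0.95],
    [0,0,0,0,0,0,0.95]
  ]
}}

```text
time: 43.2
ee_pos: [0.4505, 0.1956, 0.1152]
tool_rot: [2.95, -1.038, -0.018]
wrist_force: [-0.5, 0.0, 0.3]
width: 0.083
```

```bash
cat >> h.py <<'E'
def tubs(cam,fn):
    p,d=snap(cam,fn);P=cloud(cam,d)
    for o in outline_of(cam,'tub1'):
        m=o['pixels'];pts=P[m&(d>0)];pts=pts[(pts[:,2]>.028)&(pts[:,2]<.06)]
        if len(pts)>30: print(round(o['score'],2),np.round(o['box']),pts.mean(0).round(4),'mid',((pts.min(0)+pts.max(0))/2).round(4),(pts.max(0)-pts.min(0)).round(3))
E
python3 - <<'E'
from h import *
tubs('wrist','w17.png')
plan([.444,.2245,.06],down(-38.5),.95,vmax=.035)
print(sensors.sense()['q'])
E
```

```text
0.8 [205.  31. 275. 103.] [0.4687 0.3084 0.0354] mid [0.4683 0.3087 0.033 ] [0.044 0.045 0.01 ]
0.7 [261. 148. 321. 210.] [0.4452 0.2248 0.0355] mid [0.4446 0.2241 0.0329] [0.044 0.044 0.01 ]
t 43.3 at [0.4508 0.195  0.1154] dist 0.0631 ang 1.07 w 0.0828 F [-0.3 -0.5 -0.1] n 2
[[0.0026,0.001,-0.001,-0.0391,-0.0327,0.092,0.95],[0.0026,0.001,-0.001,-0.0393,-0.0321,0.0922,0.95]]
[-0.78020956  0.14111002  0.30070803  1.93913922 -0.04591529  1.08560691
 -1.13848265]
```

View pics/w17.png

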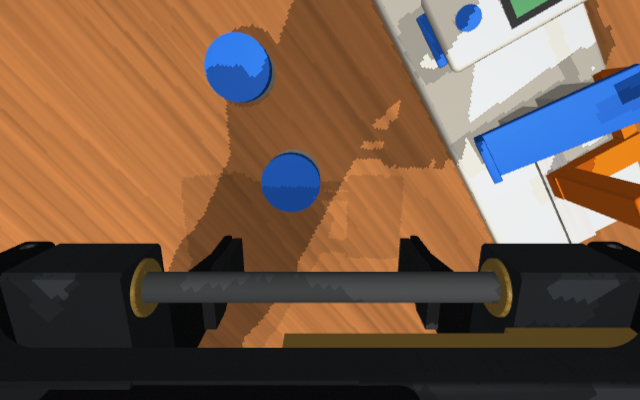

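Request:
{"api": "jog_arm", "payload": {
  "targets": [
    [0.0026,0.001,-0.001,-0.05,-0.04,0.03,0.95],
    [0.0026,0.001,-0.001,-0.03,-0.025,0.05,0.95],
    [0,0,0,0,0,0.06,0.95],
    [0,0,0,0,0,0.04,0.95],
    [0,0,0,0,0,0,0.95],
    [0,0,0,0,0,0,0.95]
  ]
}}

```text
time: 43.9
ee_pos: [0.4489, 0.2186, 0.0609]
tool_rot: [-2.958, 1.056, -0.006]
wrist_force: [-0.8, 0.3, 0.1]
width: 0.0827
```

Run:
```python
from h import *
plan([.4446,.2242,.019],down(-38.5),.95,vmax=.035)
```

```text
t 43.9 at [0.4489 0.2186 0.0609] dist 0.0425 ang 0.8 w 0.0827 F [-0.8  0.3  0.1] n 2
[[-0.0003,-0.0005,-0.0022,-0.0117,-0.0026,0.0698,0.95],[-0.0003,-0.0005,-0.0022,-0.0116,-0.0027,0.0698,0.95]]
```

Request:
{"api": "jog_arm", "payload": {
  "targets": [
    [0,0,-0.003,-0.015,-0.003,0.03,0.95],
    [0,0,-0.002,-0.008,-0.002,0.05,0.95],
    [0,0,0,0,0,0.04,0.95],
    [0,0,0,0,0,0.015,0.95],
    [0,0,0,0,0,0,0.95],
    [0,0,0,0,0,0,0.95]
  ]
}}

```text
time: 44.5
ee_pos: [0.4462, 0.2245, 0.0202]
tool_rot: [-2.963, 1.032, -0.009]
wrist_force: [0.1, 0.8, -0.6]
width: 0.0828
```

Run:
```python
from h import *
plan([.4446,.2242,.019],down(-38.5),.95,vmax=.035)
```

```text
t 44.5 at [0.4462 0.2245 0.0202] dist 0.002 ang 0.41 w 0.0828 F [ 0.1  0.8 -0.6] n 1
[[-0.0018,-0.0013,0.0006,-0.0035,0.0042,0.004,0.95]]
```

Request:
{"api": "jog_arm", "payload": {
  "targets": [
    [0,0,0,-0.003,0.003,0.004,0],
    [0,0,0,0,0,0,0],
    [0,0,0,0,0,0,0],
    [0,0,0,0,0,0,0],
    [0,0,0,0,0,0,0],
    [0,0,0,0,0,0,0],
    [0,0,0,0,0,0,0],
    [0,0,0,0,0,0,0]
  ]
}}

```text
time: 45.3
ee_pos: [0.4458, 0.2249, 0.0204]
tool_rot: [-2.961, 1.031, -0.011]
wrist_force: [-1.0, 0.8, -0.1]
width: 0.0438
```

Request:
{"api": "jog_arm", "payload": {
  "targets": [
    [0,0,0,0,0,-0.05,0],
    [0,0,0,0,0,-0.1,0],
    [0,0,0,0,0,-0.14,0],
    [0,0,0,0,0,-0.12,0],
    [0,0,0,0,0,0,0]
  ]
}}

```text
time: 45.8
ee_pos: [0.4435, 0.2235, 0.1464]
tool_rot: [-2.965, 1.033, -0.008]
wrist_force: [1.0, 0.8, -1.0]
width: 0.0435
```

Run:
```python
from h import *
plan(cell(-1,1,.13),down(-38.5),0,vmax=.042)
```

```text
t 45.8 at [0.4435 0.2235 0.1464] dist 0.4352 ang 0.32 w 0.0435 F [ 1.   0.8 -1. ] n 11
[[-0.0001,-0.0001,0,0.1105,0.0718,0.0051,0],[-0.0001,-0.0001,0,0.1105,0.0717,0.0051,0],[-0.0001,-0.0001,0,0.1105,0.0717,0.0051,0],[-0.0001,-0.0001,0,0.1105,0.0717,0.0051,0],[-0.0001,-0.0001,0,0.1106,0.0717,0.0051,0],[-0.0001,-0.0001,0,0.1106,0.0717,0.0051,0],[-0.0001,-0.0001,0,0.1106,0.0717,0.005,0],[-0.0001,-0.0001,0,0.1106,0.0717,0.005,0]]
[[-0.0001,-0.0001,0,0.1106,0.0717,0.005,0],[-0.0001,-0.0001,0,0.1106,0.0716,0.005,0],[-0.0001,-0.0001,0,0.1106,0.0716,0.005,0]]
```

Request:
{"api": "jog_arm", "payload": {
  "targets": [
    [0,0,0,0.1105,0.0718,0,0],
    [0,0,0,0.1105,0.0717,0,0],
    [0,0,0,0.1105,0.0717,0,0],
    [0,0,0,0.1105,0.0717,0,0],
    [0,0,0,0.1106,0.0717,0,0],
    [0,0,0,0.1106,0.0717,0,0],
    [0,0,0,0.1106,0.0717,0.005,0],
    [0,0,0,0.1106,0.0717,0.005,0]
  ]
}}

```text
time: 46.6
ee_pos: [0.5466, -0.0799, 0.1402]
tool_rot: [-2.969, 1.012, -0.005]
wrist_force: [-0.1, -0.3, 0.7]
width: 0.0436
```

Request:
{"api": "jog_arm", "payload": {
  "targets": [
    [0,0,0,0.1106,0.0717,0.005,0],
    [0,0,0,0.09,0.058,0.005,0],
    [0,0,0,0.04,0.026,0.005,0],
    [0,0,0,0,0,0,0],
    [0,0,0,0,0,0,0]
  ]
}}

```text
time: 47.1
ee_pos: [0.5739, -0.1711, 0.1308]
tool_rot: [2.969, -1.026, -0.0]
wrist_force: [1.1, 0.5, -0.2]
width: 0.0439
```

Run:
```python
from h import *
plan(cell(-1,1,.06),down(-38.5),0,vmax=.035)
```

```text
t 47.1 at [ 0.5739 -0.1711  0.1308] dist 0.0735 ang 0.38 w 0.0439 F [ 1.1  0.5 -0.2] n 3
[[0.0001,0,0.0007,0.0192,0.0097,0.0787,0],[0.0001,0,0.0007,0.0193,0.0097,0.0787,0],[0.0001,0,0.0007,0.0193,0.0097,0.0787,0]]
```

Request:
{"api": "jog_arm", "payload": {
  "targets": [
    [0,0,0,0.025,0.013,0.05,0],
    [0,0,0,0.02,0.01,0.075,0],
    [0,0,0,0.008,0.004,0.065,0],
    [0,0,0,0,0,0.03,0],
    [0,0,0,0,0,0,0],
    [0,0,0,0,0,0,0]
  ]
}}

```text
time: 47.7
ee_pos: [0.5817, -0.182, 0.059]
tool_rot: [-2.971, 1.014, 0.003]
wrist_force: [0.6, -0.4, -0.2]
width: 0.0433
```

Run:
```python
from h import *
plan(cell(-1,1,.030),down(-38.5),0,vmax=.035)
```

```text
t 47.7 at [ 0.5817 -0.182   0.059 ] dist 0.0298 ang 0.84 w 0.0433 F [ 0.6 -0.4 -0.2] n 1
[[-0.0004,0.0008,0.0046,0.0149,0.0171,0.0966,0]]
```

Request:
{"api": "jog_arm", "payload": {
  "targets": [
    [0,0,0.004,0.012,0.013,0.02,0],
    [0,0,0,0.005,0.006,0.025,0],
    [0,0,0,0,0,0.03,0],
    [0,0,0,0,0,0.01,0],
    [0,0,0,0,0,0,0],
    [0,0,0,0,0,0,0]
  ]
}}

```text
time: 48.3
ee_pos: [0.5835, -0.19, 0.0332]
tool_rot: [-2.964, 1.033, -0.001]
wrist_force: [0.9, -0.7, -0.3]
width: 0.0436
```

Run:
```python
from h import *
plan(cell(-1,1,.029),down(-38.5),0,vmax=.035)
```

```text
t 48.3 at [ 0.5835 -0.19    0.0332] dist 0.0046 ang 0.19 w 0.0436 F [ 0.9 -0.7 -0.3] n 1
[[-0.001,0.0001,0.0004,-0.0062,-0.0002,0.014,0]]
```

Request:
{"api": "jog_arm", "payload": {
  "targets": [
    [0,0,0,-0.005,0,0.01,0],
    [0,0,0,0,0,0.006,0],
    [0,0,0,0,0,0,0],
    [0,0,0,0,0,0,0.65],
    [0,0,0,0,0,0,0.65],
    [0,0,0,0,0,0,0.65]
  ]
}}

```text
time: 48.9
ee_pos: [0.583, -0.1889, 0.029]
tool_rot: [-2.964, 1.032, -0.004]
wrist_force: [0.1, 0.4, 0.6]
width: 0.0544
```

Request:
{"api": "jog_arm", "payload": {
  "targets": [
    [0,0,0,0,0,-0.03,0.65],
    [0,0,0,0,0,-0.05,0.65],
    [0,0,0,0,0,-0.1,0.65],
    [0,0,0,-0.05,0,-0.14,0.95],
    [0,0,0,-0.1,0.03,-0.05,0.95],
    [0,0,0,0,0,0,0.95]
  ]
}}

```text
time: 49.5
ee_pos: [0.5409, -0.1689, 0.1492]
tool_rot: [-2.963, 1.035, -0.007]
wrist_force: [-0.3, -0.6, -0.4]
width: 0.0726
```

Run:
```python
from h import *
tubs('wrist','w18.png')
print('top');tubs('top','t6.png')
plan([.468,.309,.12],down(-38.5),.95,vmax=.045)
```

```text
0.94 [438. 157. 505. 213.] [ 0.6519 -0.2409  0.0426] mid [ 0.653  -0.2434  0.037 ] [0.045 0.045 0.018]
0.59 [344. 157. 401. 214.] [ 0.584  -0.1887  0.043 ] mid [ 0.5838 -0.1901  0.0369] [0.044 0.045 0.017]
top
0.6 [166. 274. 192. 290.] [0.4677 0.3094 0.0345] mid [0.4675 0.3103 0.0333] [0.043 0.045 0.01 ]
0.4 [387. 205. 398. 217.] [ 0.5905 -0.1729  0.0419] mid [ 0.59   -0.174   0.0388] [0.022 0.017 0.016]
t 49.7 at [ 0.5424 -0.1691  0.1458] dist 0.4845 ang 0.14 w 0.0808 F [-0.5  0.5 -0.5] n 11
[[-0.0001,0,0,-0.1078,-0.0994,0.0078,0.95],[-0.0001,0,0,-0.1078,-0.0994,0.0078,0.95],[-0.0001,0,0,-0.1078,-0.0994,0.0078,0.95],[-0.0001,0,0,-0.1078,-0.0994,0.0078,0.95],[-0.0001,0,0,-0.1078,-0.0994,0.0078,0.95],[-0.0001,0,0,-0.1078,-0.0994,0.0078,0.95],[-0.0001,0,0,-0.1078,-0.0994,0.0078,0.95],[-0.0001,0,0,-0.1078,-0.0994,0.0078,0.95]]
[[-0.0001,0,0,-0.1078,-0.0994,0.0078,0.95],[-0.0001,0,0,-0.1078,-0.0994,0.0078,0.95],[-0.0001,0,0,-0.1078,-0.0994,0.0078,0.95]]
```

View pics/w18.png

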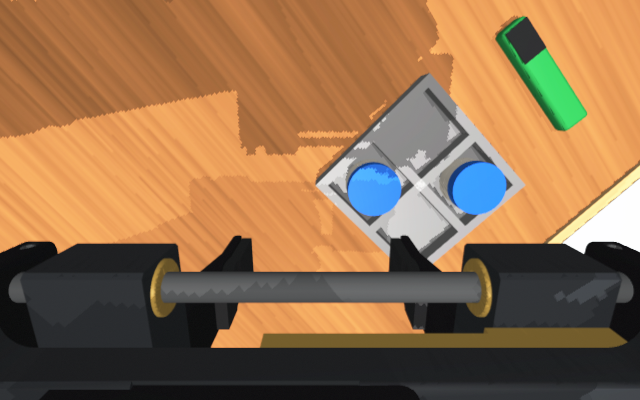

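Request:
{"api": "jog_arm", "payload": {
  "targets": [
    [0,0,0,-0.108,-0.1,0,0.95],
    [0,0,0,-0.108,-0.1,0,0.95],
    [0,0,0,-0.108,-0.1,0.005,0.95],
    [0,0,0,-0.108,-0.1,0.005,0.95],
    [0,0,0,-0.108,-0.1,0.005,0.95],
    [0,0,0,-0.108,-0.1,0.005,0.95],
    [0,0,0,-0.108,-0.1,0.005,0.95],
    [0,0,0,-0.108,-0.1,0.005,0.95]
  ]
}}

```text
time: 50.5
ee_pos: [0.4903, 0.1828, 0.1297]
tool_rot: [2.947, -1.056, -0.003]
wrist_force: [0.6, 0.6, -0.4]
width: 0.0829
```

Request:
{"api": "jog_arm", "payload": {
  "targets": [
    [0,0,0,-0.108,-0.1,0.005,0.95],
    [0,0,0,-0.09,-0.085,0.005,0.95],
    [0,0,0,-0.03,-0.03,0,0.95],
    [0,0,0,0,0,0,0.95],
    [0,0,0,0,0,0,0.95]
  ]
}}

```text
time: 51.0
ee_pos: [0.4755, 0.2849, 0.1206]
tool_rot: [2.945, -1.042, -0.01]
wrist_force: [0.3, 0.3, 0.1]
width: 0.0827
```

Run:
```python
from h import *
tubs('wrist','w19.png')
plan([.468,.3088,.06],down(-38.5),.95,vmax=.035)
print(sensors.sense()['q'])
```

```text
0.7 [264. 153. 323. 220.] [0.4689 0.3092 0.0355] mid [0.4682 0.3085 0.0329] [0.045 0.044 0.009]
t 51.1 at [0.4757 0.2842 0.1209] dist 0.0662 ang 1.17 w 0.0827 F [-0.5 -0.1  0.9] n 2
[[0.0029,0,-0.0016,-0.0359,-0.0255,0.1011,0.95],[0.0029,0,-0.0016,-0.0357,-0.0248,0.1014,0.95]]
[-0.88613777  0.27208775  0.30553011  1.77667921 -0.08403178  1.12348752
 -1.23514924]
```

Request:
{"api": "jog_arm", "payload": {
  "targets": [
    [0.0026,0,-0.0016,-0.045,-0.033,0.03,0.95],
    [0.0026,0,-0.0016,-0.025,-0.018,0.05,0.95],
    [0,0,0,0,0,0.07,0.95],
    [0,0,0,0,0,0.04,0.95],
    [0,0,0,0,0,0,0.95],
    [0,0,0,0,0,0,0.95]
  ]
}}

```text
time: 51.7
ee_pos: [0.4699, 0.3083, 0.0612]
tool_rot: [-2.961, 1.045, -0.001]
wrist_force: [-0.3, 0.6, -0.5]
width: 0.0826
```

Run:
```python
from h import *
plan([.4683,.3086,.019],down(-38.5),.95,vmax=.035)
```

```text
t 51.7 at [0.4699 0.3083 0.0612] dist 0.0422 ang 0.38 w 0.0826 F [-0.3  0.6 -0.5] n 2
[[-0.0003,0,-0.001,-0.0024,0.0015,0.0703,0.95],[-0.0003,0,-0.001,-0.0024,0.0014,0.0703,0.95]]
```

Request:
{"api": "jog_arm", "payload": {
  "targets": [
    [0,0,-0.001,-0.004,0.002,0.035,0.95],
    [0,0,0,-0.002,0.002,0.05,0.95],
    [0,0,0,0,0,0.04,0.95],
    [0,0,0,0,0,0.015,0.95],
    [0,0,0,0,0,0,0.95],
    [0,0,0,0,0,0,0.95]
  ]
}}

```text
time: 52.3
ee_pos: [0.4694, 0.3094, 0.0189]
tool_rot: [-2.959, 1.039, -0.004]
wrist_force: [-0.3, 0.6, 0.5]
width: 0.0825
```

Run:
```python
from h import *
plan([.4683,.3086,.019],down(-38.5),.95,vmax=.035)
```

```text
t 52.3 at [0.4694 0.3094 0.0189] dist 0.0014 ang 0.42 w 0.0825 F [-0.3  0.6  0.5] n 1
[[-0.002,-0.0002,-0.0012,-0.0011,0.0044,-0.0004,0.95]]
```

Request:
{"api": "jog_arm", "payload": {
  "targets": [
    [0,0,0,0,0.003,0,0],
    [0,0,0,0,0,0,0],
    [0,0,0,0,0,0,0],
    [0,0,0,0,0,0,0],
    [0,0,0,0,0,0,0],
    [0,0,0,0,0,0,0],
    [0,0,0,0,0,0,0],
    [0,0,0,0,0,0,0]
  ]
}}

```text
time: 53.1
ee_pos: [0.4697, 0.3094, 0.0207]
tool_rot: [-2.956, 1.039, -0.006]
wrist_force: [0.1, 0.2, -0.5]
width: 0.0433
```

Request:
{"api": "jog_arm", "payload": {
  "targets": [
    [0,0,0,0,0,-0.05,0],
    [0,0,0,0,0,-0.1,0],
    [0,0,0,0,0,-0.14,0],
    [0,0,0,0,0,-0.12,0],
    [0,0,0,0,0,0,0]
  ]
}}

```text
time: 53.6
ee_pos: [0.4684, 0.3075, 0.151]
tool_rot: [-2.958, 1.041, -0.006]
wrist_force: [1.6, 0.2, -1.3]
width: 0.0435
```

Run:
```python
from h import *
plan(cell(-1,-1,.14)+np.array([-.04,0,0]),down(-38.5),0,vmax=.042)
```

```text
t 53.6 at [0.4684 0.3075 0.151 ] dist 0.5638 ang 0.49 w 0.0435 F [ 1.6  0.2 -1.3] n 14
[[-0.0002,0,-0.0001,0.0982,0.0915,0.0021,0],[-0.0002,0,-0.0001,0.0981,0.0916,0.0021,0],[-0.0002,0,-0.0001,0.0981,0.0916,0.0022,0],[-0.0002,0,-0.0001,0.0981,0.0916,0.0022,0],[-0.0002,0,-0.0001,0.098,0.0917,0.0023,0],[-0.0002,0,-0.0001,0.098,0.0917,0.0023,0],[-0.0002,0,-0.0001,0.098,0.0917,0.0023,0],[-0.0002,0,-0.0001,0.0979,0.0918,0.0024,0]]
[[-0.0002,0,-0.0001,0.0979,0.0918,0.0024,0],[-0.0002,0,-0.0001,0.0979,0.0918,0.0024,0],[-0.0002,0,-0.0001,0.0979,0.0919,0.0025,0],[-0.0002,0,-0.0001,0.0978,0.0919,0.0025,0],[-0.0002,0,-0.0001,0.0978,0.0919,0.0026,0],[-0.0002,0,-0.0001,0.0978,0.0919,0.0026,0]]
```

Request:
{"api": "jog_arm", "payload": {
  "targets": [
    [0,0,0,0.098,0.0915,0,0],
    [0,0,0,0.098,0.0915,0,0],
    [0,0,0,0.098,0.0915,0,0],
    [0,0,0,0.098,0.0915,0,0],
    [0,0,0,0.098,0.0915,0,0],
    [0,0,0,0.098,0.0915,0,0],
    [0,0,0,0.098,0.0915,0,0],
    [0,0,0,0.098,0.0915,0,0]
  ]
}}

```text
time: 54.4
ee_pos: [0.5149, -0.0154, 0.1533]
tool_rot: [-2.956, 1.021, -0.008]
wrist_force: [0.7, -0.2, -0.7]
width: 0.0437
```

Request:
{"api": "jog_arm", "payload": {
  "targets": [
    [0,0,0,0.098,0.092,0.0,0],
    [0,0,0,0.098,0.092,0.0,0],
    [0,0,0,0.098,0.092,0.0,0],
    [0,0,0,0.098,0.092,0.0,0],
    [0,0,0,0.075,0.07,0,0],
    [0,0,0,0.02,0.02,0,0],
    [0,0,0,0,0,0,0],
    [0,0,0,0,0,0,0]
  ]
}}

```text
time: 55.2
ee_pos: [0.5423, -0.2275, 0.1531]
tool_rot: [-2.952, 1.033, -0.008]
wrist_force: [-0.3, 0.7, -1.3]
width: 0.0433
```

Run:
```python
from h import *
tubs('wrist','w20.png')
plan(cell(-1,-1,.07),down(-38.5),0,vmax=.035)
```

```text
0.96 [402. 107. 467. 164.] [ 0.6503 -0.2415  0.043 ] mid [ 0.6512 -0.2429  0.0369] [0.045 0.045 0.018]
0.66 [303. 108. 359. 160.] [ 0.5822 -0.1892  0.0436] mid [ 0.582  -0.1895  0.0435] [0.044 0.044 0.005]
t 55.3 at [ 0.5425 -0.2267  0.1532] dist 0.0982 ang 0.86 w 0.0434 F [ 0.6 -0.1 -1.3] n 3
[[-0.0016,-0.0001,0,0.0568,-0.0103,0.0926,0],[-0.0016,-0.0001,0,0.0569,-0.0107,0.0926,0],[-0.0016,-0.0001,0,0.0569,-0.0112,0.0925,0]]
```

View pics/w20.png

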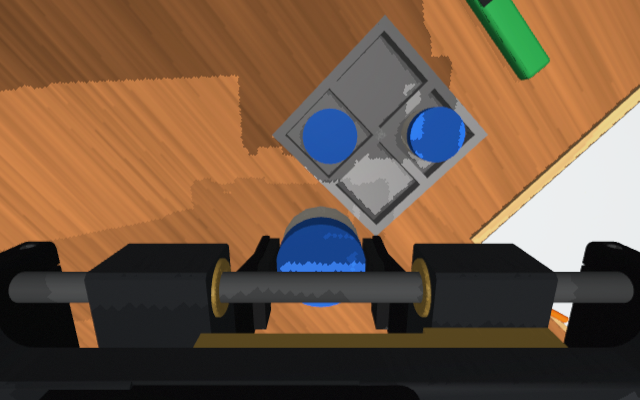

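Request:
{"api": "jog_arm", "payload": {
  "targets": [
    [-0.0016,0,0,0.07,-0.013,0.03,0],
    [-0.0016,0,0,0.06,-0.011,0.06,0],
    [-0.001,0,0,0.03,-0.006,0.08,0],
    [0,0,0,0,0,0.06,0],
    [0,0,0,0,0,0.02,0],
    [0,0,0,0,0,0,0],
    [0,0,0,0,0,0,0]
  ]
}}

```text
time: 56.0
ee_pos: [0.5912, -0.2383, 0.078]
tool_rot: [-2.966, 1.012, -0.004]
wrist_force: [-1.1, 0.3, 0.3]
width: 0.0437
```

Run:
```python
from h import *
plan(cell(-1,-1,.055),down(-38.5),0,vmax=.035)
```

```text
t 56.0 at [ 0.5912 -0.2383  0.078 ] dist 0.026 ang 0.94 w 0.0437 F [-1.1  0.3  0.3] n 1
[[-0.0027,0,0.0045,0.0192,0.0366,0.0764,0]]
```

Request:
{"api": "jog_arm", "payload": {
  "targets": [
    [-0.002,0,0.004,0.014,0.028,0.02,0],
    [0,0,0,0.006,0.012,0.03,0],
    [0,0,0,0,0,0.025,0],
    [0,0,0,0,0,0,0],
    [0,0,0,0,0,0,0]
  ]
}}

```text
time: 56.5
ee_pos: [0.5892, -0.2529, 0.0561]
tool_rot: [-2.964, 1.035, -0.006]
wrist_force: [0.4, 0.2, -1.0]
width: 0.0434
```

Run:
```python
from h import *
plan(cell(-1,-1,.031),down(-38.5),0,vmax=.035)
```

```text
t 56.5 at [ 0.5892 -0.2529  0.0561] dist 0.0253 ang 0.26 w 0.0434 F [ 0.4  0.2 -1. ] n 1
[[-0.0011,-0.001,0,-0.0058,-0.0065,0.0838,0]]
```

Request:
{"api": "jog_arm", "payload": {
  "targets": [
    [0,0,0,-0.005,-0.005,0.025,0],
    [0,0,0,-0.002,-0.003,0.03,0],
    [0,0,0,0,0,0.02,0],
    [0,0,0,0,0,0.0,0],
    [0,0,0,0,0,0.0,0]
  ]
}}

```text
time: 57.0
ee_pos: [0.5891, -0.2488, 0.0313]
tool_rot: [-2.964, 1.034, -0.006]
wrist_force: [0.4, 0.3, -0.7]
width: 0.0433
```

Run:
```python
from h import *
plan(cell(-1,-1,.029),down(-38.5),0,vmax=.035)
```

```text
t 57.0 at [ 0.5891 -0.2488  0.0313] dist 0.0028 ang 0.25 w 0.0433 F [ 0.4  0.3 -0.7] n 1
[[-0.0011,-0.0008,0.0002,0.0031,0.004,0.0078,0]]
```

Request:
{"api": "jog_arm", "payload": {
  "targets": [
    [0,0,0,0.003,0.003,0.008,0],
    [0,0,0,0,0,0,0],
    [0,0,0,0,0,0,0.65],
    [0,0,0,0,0,0,0.65],
    [0,0,0,0,0,0,0.65]
  ]
}}

```text
time: 57.5
ee_pos: [0.59, -0.2507, 0.0298]
tool_rot: [-2.964, 1.034, -0.008]
wrist_force: [-0.2, -0.0, -0.6]
width: 0.0552
```

Request:
{"api": "jog_arm", "payload": {
  "targets": [
    [0,0,0,0,0,-0.03,0.65],
    [0,0,0,0,0,-0.05,0.65],
    [0,0,0,0,0,-0.1,0.65],
    [0,0,0,0,0,-0.14,0.65],
    [0,0,0,-0.1,0.1,-0.1,0.65],
    [0,0,0,-0.05,0.05,0,0.65],
    [0,0,0,0,0,0,0.65],
    [0,0,0,0,0,0,0.65]
  ]
}}

```text
time: 58.3
ee_pos: [0.5283, -0.2591, 0.1673]
tool_rot: [-2.962, 1.035, -0.019]
wrist_force: [0.2, -0.1, 0.0]
width: 0.0565
```

Run:
```python
from h import *
print(sensors.sense()['ee_pos'])
tubs('wrist','w21.png')
print('top');tubs('top','t7.png')
snap('scene','s4.png')
```

```text
[ 0.52829648 -0.25913359  0.1673106 ]
0.96 [390.  61. 449. 121.] [ 0.65   -0.2427  0.0428] mid [ 0.6509 -0.2436  0.037 ] [0.045 0.045 0.017]
0.83 [291.  67. 343. 122.] [ 0.582  -0.1899  0.0432] mid [ 0.5817 -0.1901  0.0431] [0.044 0.044 0.005]
0.81 [340. 119. 394. 174.] [ 0.5885 -0.2508  0.043 ] mid [ 0.5885 -0.2514  0.0369] [0.043 0.044 0.017]
top
0.89 [406. 170. 427. 195.] [ 0.6491 -0.2399  0.0422] mid [ 0.6506 -0.2415  0.0376] [0.044 0.044 0.019]
0.76 [386. 202. 411. 227.] [ 0.5804 -0.1865  0.0422] mid [ 0.5814 -0.1877  0.0377] [0.043 0.044 0.019]
0.67 [413. 200. 439. 221.] [ 0.5878 -0.2482  0.0421] mid [ 0.5885 -0.249   0.0376] [0.044 0.044 0.018]
```

View pics/w21.png

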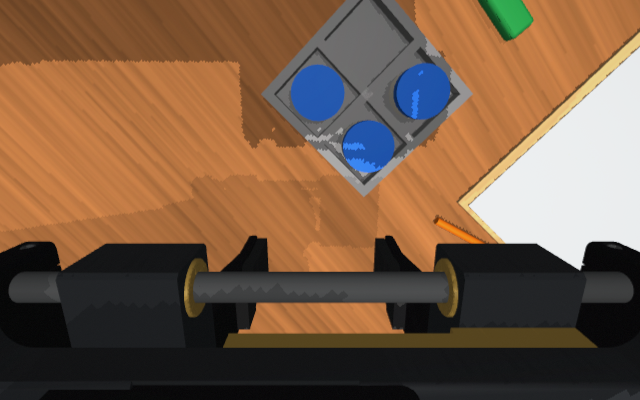

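View pics/s4.png

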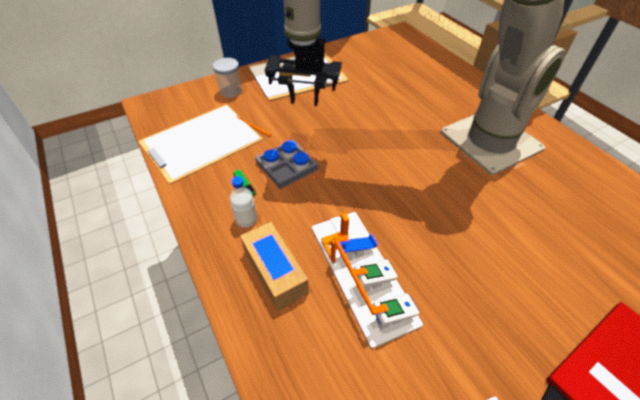

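View pics/t7.png

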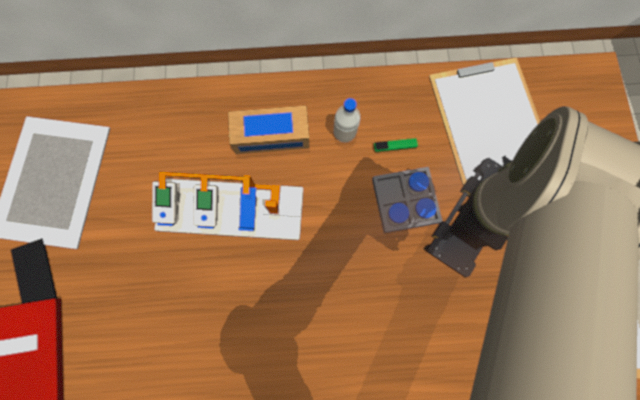

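Run:
```python
from h import *
p,d=snap('top','t8.png');P=cloud('top',d);meas_meters('top',P)
for o in mark_of('top','lock_grip')[:1]:
    w=pix2w('top',o['location'],z=.08);print('grip',w, 'home expected',dock(0,-.105,.08))
for q in('highlighter','sanitiser','glovebox'):
    o=mark_of('top',q)[0];print(q,pix2w('top',o['location'],z=0).round(3))
cv2.imwrite('pics/t8z.png',cv2.resize(p[155:250,140:320],(0,0),fx=4,fy=4,interpolation=cv2.INTER_CUBIC)[:,:,::-1])
```

```text
0.79 [151. 183. 177. 227.] 787 med [0.6288 0.323  0.0715] normal [-0.345  0.01   0.938] long [-0.923  0.179 -0.341]
  bay 3 pct [[-43.3, -22.7, 12.7], [-4.2, -2.0, 18.7], [38.2, 23.6, 22.4]]
0.57 [195. 186. 219. 229.] 786 med [0.6157 0.2344 0.0706] normal [-0.347  0.017  0.938] long [-0.921  0.18  -0.344]
  bay 2 pct [[-45.6, -22.7, 13.9], [-6.5, -1.1, 19.0], [37.0, 23.3, 22.5]]
grip [0.61453448 0.09230078 0.08      ] home expected [0.61005878 0.08974704 0.08      ]
highlighter [ 0.654 -0.235  0.   ]
sanitiser [ 0.792 -0.086  0.   ]
glovebox [0.791 0.093 0.   ]
```

View pics/t8z.png

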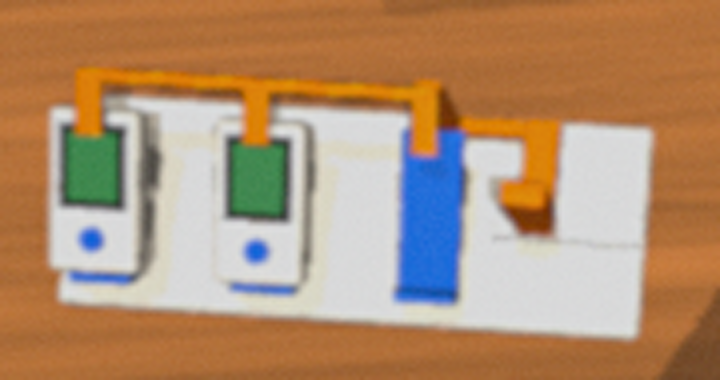

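Run:
```python
from h import *
print(r.hand_in(),sensors.sense()['time'])
```

```text
the job is handed in; nothing more can be done
the job is handed in; nothing more can be done
```

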